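Load the flask lift, free its pawl with the rod and lower it

TASK

Flip open the latch of the small case and lift its lid fully up. Lay all the culture flasks flat on the raised deck of the lift, handling them gently without squeezing or dropping them; then with the rod from the case, not the hand, flick the ratchet pawl up and over so that it stays thrown back, push the loaded deck all the way down by its front pad, and finish with the rod lying back inside the case and its lid shut again, the other bench things left where they are.

Things in the scene. Friction and masses are not known exactly. Their poses are not given: they have to be found in the camera images.
- flask1: clear plastic culture flask lying flat, 93 mm long: body 62 x 44 x 26 mm high (x -43 to +19 mm), white 23 mm cap at its +x end (to x = +50 mm); about 60 g. Origin: on the underside; z up. Thin-walled: it cracks if the fingers press it with more than about 60 N in all (30 N a finger). Two to four of these four flasks are present, on the bench in front of the lift
- flask2: another flask just like flask1 (absent in some starts)
- flask3: another flask just like flask1 (absent in some starts)
- flask4: another flask just like flask1 (absent in some starts)
- rod: release rod: straight steel rod 8 mm thick and 200 mm long, along its own y axis, with a black square grip 18 x 18 mm and 60 mm long round its middle; 90 g. Origin at its very middle. At the start it lies inside the shut case along the case's y, on two rubber saddles that hold its axis 29 mm above the bench and leave the grip clear; between cheeks 36 mm apart
- case_in (a point): centre of the inner floor of the grey case, 5 mm above the bench; axes: x towards the hinge side (away from the robot, within the case's yaw), y along the case, z up. The case is fixed to the bench, outside 170 (x) x 270 (y) x 55 mm high, walls 5 mm. The saddles stand at x = -15, y = -70 and +70 mm, 60 mm long in x, 20 mm wide, their tops 20 mm above the floor (cheeks 26 mm)
- latch (a joint): angle of the steel toggle latch on the case's front: 0 shut with its hook over the lid's lip, grows as its top is swung outwards away from the lid (towards the case's -x) to 1.9 fully open. Gravity holds it: pushed some 0.2 rad past its dead centre it falls open by itself; the lid cannot be lifted before
- latch_bar (a point): middle of the latch's thumb bar, a steel bar 12 mm thick and 36 mm long along the case's y; shut, it is over the lid: 37 mm above the lid's top, 101 mm above the bench, 15 mm inside the lid's front lip; the latch's hinge runs along the case's y, 66 mm below it and 6 mm further towards the case's -x. A push of about 1 N moves it
- lid (a joint): angle of the case's lid: 0 shut, 2.1 fully open (leaning back); hinged on the case's +x rim. The hinge is stiff: the lid stays wherever it is left; lifting it takes about 3 N at the fin
- lid_hinge (a point): on the lid's hinge axis, middle of its length, 56 mm above the bench; the axis runs along the case's y; this frame turns with the lid (at 0 its axes are the case's). The lid is 8 mm thick and reaches 184 mm from the hinge in -x
- lid_fin (a point): centre of the lid's handle, an upright black fin 12 mm thick (y), 24 mm long (x) and 36 mm high on top of the lid near its lip, 166 mm from the hinge axis in -x, 26 mm above it and 30 mm to +y of the case's middle. It can be pinched from above across its thickness, and turns between the fingers as the lid swings
- deck (a point): point on the floor of the lift's deck, an aluminium tray (x away from the robot, y to the column, z up, turning with the lift). Inside it runs x -63 to +63 mm and y -226 to +121 mm; rim 8 mm high, 4 mm thick; floor 150 mm above the bench when raised, 50 mm when lowered. Four flasks fit side by side, lengths along x, for instance centred at y = -170, -92, -14 and +64 mm
- lift: the fixed lift: white base plate 190 x 400 x 12 mm; origin on the bench straight below point deck, same axes. Its column (32 x 26 mm, up to 298 mm above the bench) stands at x = 4, y = 167 mm; the steel rack in front of it (x -35 to -20, y 155 to 190 mm, 125 mm high) moves with the deck
- stage (a joint): how far the deck has come down: 0 raised, 0.10 m fully down. The slide is stiff: it stays where it is left, with or without flasks, and sinks at a push of about 4 to 10 N once the pawl is free; while the pawl is engaged it is blocked after some 3 mm
- press_pad (a point): top centre of the black press pad on the deck's front edge (level with the deck floor), 40 x 60 mm, sticking out towards the robot; press it straight down
- pawl (a joint): angle of the ratchet pawl in front of the lift's column: 0 engaged under the rack, 1.15 fully thrown back. Its hinge runs along the deck's x, 32 mm to +y of the tongue's middle and at the tongue's height; lifting the tongue turns it up and over towards +y; past about 0.6 it falls back by itself and stays (short of that it falls in again). Lifting takes 1 to 3 N
- pawl_tongue (a point): centre of the underside of the pawl's tongue, a flat dark steel plate 56 (x) x 40 (y) x 4 mm, 98 mm above the bench when engaged, sticking out towards the robot in front of the column; the frame turns with the pawl (engaged, its axes are the deck's). Free space below down to the base plate; the rack begins 9 mm beyond its far end. Touch it only with the rod, not the hand
- wash_bottle: bystander: white bottle, 64 mm wide, 170 mm tall, to be left alone
- beaker: bystander: glass beaker, 64 mm wide, 80 mm tall, to be left alone
- marker: bystander: black marker 130 mm long lying flat, to be left alone
- tip_box: bystander: clear box 85 x 120 x 60 mm high, to be left alone
- timer: bystander: white timer 60 x 70 x 25 mm, to be left alone
Things that resemble listed ones, but are neither listed nor needed, are in the scene too. Leave any orange or red look-alike of the flask4 alone.

How it is judged:
By the outcome, as a careful person would: the job done as asked, in the order asked, and still so for the second after the job is handed in, with the robot touching nothing.
Of flask1, flask2, flask3, flask4 only 2 to 4 are there at a start; the rules pass over those that are not, and their reading is None.
At some moment in a run one of flask1, flask2, flask3, flask4 may be knocked a few centimetres aside while the robot is not near it.
It also fails if it takes over 210 s, if anything falls off the work surface, if the arm or the gripper's body presses on something with over 40 N, if the wrist force passes 120 N, or if a joint passes its speed limit or range.

ROBOT

A 6-joint arm with a two-finger parallel gripper is mounted at the origin on the work surface. World frame = base frame: x ahead of the robot, y to its left, z up, the work surface at z = 0. Lengths are in m, angles in rad, forces in N, time in s.
With the tool pointing down it reaches from about 0.3 to 0.775 m from the base axis. Payload 14.6 kg.
Tool frame: the origin (TCP) lies on the centre line of the jaws, within the pads' length; the fingertips stand 19 mm ahead of it and the grasp point (between the pads) is the TCP; z points along the fingers, y is the direction in which the jaws open and shut (so a half turn about z gives the same grasp; the last joint's range is limited). The gripper opens to 94 mm and grips with 3 to 60 N. Pads are 16 mm wide; open, the fingers measure 119 mm over their backs; the gripper's body (75 mm by 177 mm) begins 78 mm behind the grasp point.
Start: joints at [1.195, 0.3, 1.521, -0, 1.321, -0.067], TCP at [0.167, 0.524, 0.224] pointing down, gripper open.
Joint ranges: [-3.03, 3.03], [-0.79, 2.21], [0.23, 2.52], [-1.04, 4.18], [0, 3.07], [-2.55, 2.55]. Speed limits (rad/s): [2.22, 2.22, 2.57, 3.14, 3.14, 3.14].

INTERFACE

Orientations are given as [roll, pitch, yaw] about the fixed x, y, z axes, in that order (R = Rz(yaw) Ry(pitch) Rx(roll)).
In Python, from station import ctrl gives the robot as it stands. The module is installed in compiled form; this text tells all that it offers.
- The arm moves only by the shell command python3 -m creep 'ROWS' [FORCE]. ROWS is a JSON object of lists of equal length, an entry for each row: "translation": the shift along the world's x, y, z in mm, a list of three; "yaw": the turn about the world's z in rad; "gripper": the closure in counts, from 0 (fully open) to 255 (shut). A call has 1 to 5 rows; each row is the pose to reach, as a shift and turn from the pose measured when the call began; what a row does not reach only later rows make up. A row lasts 1/12 s, in which the tool goes at most 41.7 mm and 7.16 degrees, less where a joint would pass 70% of its speed; a pose out of reach is approached as far as the arm can. A call with a gripper value outside its range is refused whole. The fingers move at their own pace and stop on an object; FORCE is the grip in N (left out, the last holds). Time passes only in rows, so rows that repeat a pose let the fingers close. It gives the time, the measured TCP pose, the force and the opening at its end, in the units of the state.
- ctrl.get_obs(): the state, without advancing time (a new reading comes with each control period).
- ctrl.camera(name): name is "scene" or "side" or "wrist"; returns a dict with "pixels" (420x560x3 uint8, red, green, blue), "depth" (420x560 float32, m along the optical axis (not along the pixel's ray), 0 where there is no reading), "fx", "fy", "cx", "cy" (pixels), "R" (3x3) and "t" (3): a world point X has camera coordinates R X + t; the wrist camera has in their place "tool_from_camera" (4x4, takes a point from camera to tool coordinates, whose origin is the TCP and whose axes are the flange's). Camera axes: x right, y down, z forward; pixel columns grow to the right and rows downward; lengths in m; the calibration is good to about 2 mm. A picture is of the moment at which its call begins: read the wrist's pose just before it.
- ctrl.hand_in(): hands the job in, once; it reports no verdict.
The state is a dict: "time_s": time; "qpos": joint angles; "joint_vel": joint speeds; "tau": joint torques, N m; "ee_pos": TCP position; "eef_rot": TCP orientation; "force": force on the tool from outside, world axes, zero at the start; "moment": the same for the moment, N m; "grip_width": finger opening in m.
Only numpy, scipy, OpenCV 4.12 (cv2) and the standard library are available. Lean on these libraries where they do the work, as an engineer would, in place of code of your own. Each camera call takes 0.05 s, during which the arm holds its last target. There are 200 camera calls.

## Working session

There is one attempt and no reset: what is moved stays moved. The work goes in short steps, Python scripts to look and compute and a shell command to move; the robot and the scene stay as the last step left them, time stands still between calls to the robot, and variables do not carry over. Pictures are saved under pics/ and viewed, about 12 in all and at most 16, crops included, and the job is handed in when it is done.

```bash
mkdir -p pics; cat > h.py <<'E'
from station import ctrl
import numpy as np, cv2
def shot(n,f):
    o=ctrl.get_obs(); c=ctrl.camera(n); cv2.imwrite('pics/'+f+'.png',c['pixels'][...,::-1]); np.savez('pics/'+f+'.npz',**c,**{'ee':o['ee_pos'],'er':o['eef_rot']}); return c
def world(f):
    c=np.load('pics/'+f+'.npz'); d=c['depth']; v,u=np.mgrid[:d.shape[0],:d.shape[1]]
    P=np.stack([(u-c['cx'])/c['fx']*d,(v-c['cy'])/c['fy']*d,d],-1)
    if 'R' in c: return (P-c['t'])@c['R'],c['pixels'],d
    from scipy.spatial.transform import Rotation as R
    T=c['tool_from_camera']; P=P@T[:3,:3].T+T[:3,3]
    return P@R.from_euler('xyz',c['er']).as_matrix().T+c['ee'],c['pixels'],d
E
python3 - <<'E'
from h import *
print(ctrl.get_obs())
for n in('scene','side'):
    c=shot(n,n+'0'); print(n,c['fx'],c['R'].T@-c['t'],c['R'])
a=cv2.imread('pics/scene0.png');b=cv2.imread('pics/side0.png')
E
```

```text
{'time_s': 0.0, 'qpos': array([ 1.19537834e+00,  3.00434410e-01,  1.52157876e+00, -1.80286506e-05,
        1.32068646e+00, -6.66024131e-02]), 'joint_vel': array([-1.97453731e-04, -1.23677653e-03, -1.86511182e-06,  2.12538908e-04,
       -1.28387217e-03, -2.27836781e-04]), 'tau': array([ 1.49821758e-04, -5.31810915e+01, -3.52748072e+01,  7.08539109e-02,
        2.44087115e-02, -1.11290767e-04]), 'ee_pos': array([0.16708282, 0.52375797, 0.22390742]), 'eef_rot': array([-3.14048697e+00, -5.62488123e-05,  2.83278152e+00]), 'force': array([0.35574133, 0.14869618, 0.82991543]), 'moment': array([ 0.02169915, -0.00208551, -0.03655796]), 'grip_width': 0.09386743153672567}
scene 533.3827541212921 [1.45434322 0.65350655 1.25563979] [[-5.21862160e-01  8.53029706e-01 -4.55025707e-04]
 [ 5.94666660e-01  3.63419593e-01 -7.17145567e-01]
 [-6.11581106e-01 -3.74521723e-01 -6.96923259e-01]]
side 489.64334448650646 [ 0.24895437 -0.91077445  1.07761563] [[ 0.97934251 -0.20214515  0.00505742]
 [-0.13799604 -0.68641938 -0.71399267]
 [ 0.14780167  0.69854547 -0.70013491]]
```

View pics/scene0.png

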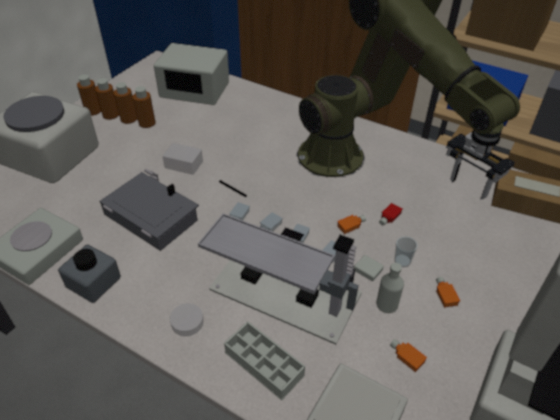

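View pics/side0.png

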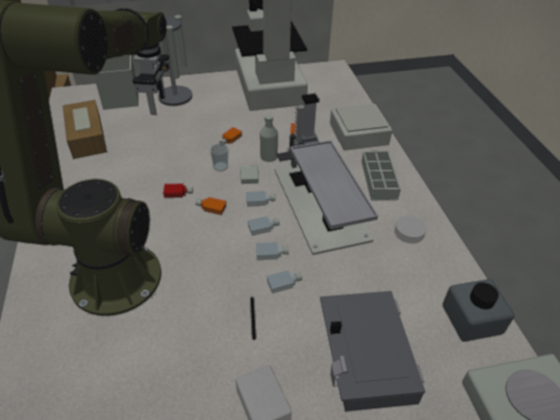

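Side view: four clear flasks at about (258,198), (262,226), (268,250), (282,281). The case is at (370,345), with its latch at (338,370) and fin at (335,327). The deck is at (335,183) and the pawl is near (290,155).

```bash
python3 - <<'E'
from h import *
pts=[]
for f in('side0','scene0'):
    W,p,d=world(f); ok=d>0
    print(f)
    for nm,lo,hi,xr,yr in [('lid',.058,.070,(.2,.8),(-.65,-.1)),('deck',.142,.163,(.35,.8),(-.35,.4)),('base',.007,.017,(.35,.85),(-.4,.5)),('col',.28,.305,(.3,.8),(-.2,.5)),('tongue',.09,.108,(.3,.8),(-.1,.5)),('fin+bar',.085,.12,(.2,.6),(-.6,-.2)),('flask',.02,.034,(.25,.6),(-.3,.3))]:
        m=ok&(W[...,2]>lo)&(W[...,2]<hi)&(W[...,0]>xr[0])&(W[...,0]<xr[1])&(W[...,1]>yr[0])&(W[...,1]<yr[1])
        n,l,s,c=cv2.connectedComponentsWithStats(m.astype(np.uint8))
        for i in range(1,n):
            if s[i,4]<25: continue
            q=W[l==i]; r=cv2.minAreaRect(q[:,:2].astype(np.float32)*1000)
            print(nm,s[i],'mean',q.mean(0).round(3),'rect',np.round(r[0]),np.round(r[1]),round(r[2],1))
E
```

```text
side0
lid [ 320  291  106  110 7939] mean [ 0.599 -0.371  0.065] rect [ 597. -357.] [274. 199.] 83.9
lid [ 236  365   56   55 1508] mean [ 0.332 -0.437  0.06 ] rect [ 330. -437.] [ 84. 119.] 12.0
lid [470 371  10  15  37] mean [ 0.796 -0.494  0.06 ] rect [ 796. -493.] [32.  7.] 89.6
lid [478 386  12  18  44] mean [ 0.797 -0.534  0.06 ] rect [ 796. -532.] [40.  7.] 89.1
lid [486 405  12  15  41] mean [ 0.796 -0.571  0.06 ] rect [ 795. -571.] [ 9. 31.] 2.8
deck [ 289  133   89   96 4450] mean [0.635 0.114 0.15 ] rect [618. 149.] [178. 428.] 4.2
base [338 137  21  13  49] mean [0.812 0.44  0.013] rect [803. 451.] [49. 87.] 40.4
base [260 156  17   6  43] mean [0.517 0.425 0.012] rect [513. 429.] [24. 57.] 70.5
base [ 275  164   99   90 2649] mean [0.606 0.112 0.012] rect [633. 178.] [193. 407.] 5.0
base [241 179  18   5  37] mean [0.431 0.318 0.012] rect [430. 318.] [12. 57.] 81.1
base [371 196  16   4  42] mean [0.826 0.157 0.012] rect [824. 157.] [11. 49.] 81.3
base [247 200  22   6  50] mean [0.437 0.209 0.012] rect [437. 209.] [11. 69.] 87.1
base [249 227  22   8  50] mean [0.42  0.
[... 3001 characters left out ...]
fin+bar [144 169  13   7  43] mean [ 0.516 -0.422  0.099] rect [ 511. -425.] [42. 26.] 79.1
fin+bar [166 184   8   8  39] mean [ 0.533 -0.32   0.094] rect [ 533. -320.] [28. 16.] 0.9
flask [229 202  21  17 165] mean [ 0.449 -0.111  0.023] rect [ 449. -111.] [71. 46.] 6.9
flask [182 213  15  14  51] mean [ 0.57  -0.221  0.027] rect [ 568. -220.] [ 7. 59.] 83.0
flask [260 212  22  18 163] mean [0.435 0.003 0.023] rect [436.   3.] [47. 76.] 85.3
flask [337 215  24  15 168] mean [0.308 0.222 0.023] rect [305. 223.] [49. 70.] 64.1
flask [293 224  16  14  89] mean [0.416 0.108 0.023] rect [417. 107.] [50. 41.] 87.8
flask [322 241  13  14  86] mean [0.44  0.22  0.024] rect [434. 221.] [51. 40.] 9.0
```

```bash
python3 -m creep '{"translation":[[15,-38,0],[30,-76,0],[45,-114,0],[60,-152,0],[75,-190,0]],"yaw":[-0.118,-0.236,-0.354,-0.472,-0.59],"gripper":[255,255,255,255,255]}' 20
for i in 1; do :; done
python3 -m creep '{"translation":[[15,-38,0],[30,-76,0],[45,-114,0],[60,-152,0],[75,-190,0]],"yaw":[-0.118,-0.236,-0.354,-0.472,-0.59],"gripper":[255,255,255,255,255]}'
python3 -m creep '{"translation":[[15,-38,0],[30,-76,0],[45,-114,0],[60,-152,0],[75,-190,0]],"yaw":[-0.118,-0.236,-0.354,-0.472,-0.59],"gripper":[255,255,255,255,255]}'
python3 -m creep '{"translation":[[15,-38,0],[30,-76,0],[45,-114,0],[60,-152,0],[75,-190,0]],"yaw":[-0.118,-0.236,-0.354,-0.472,-0.59],"gripper":[255,255,255,255,255]}'
python3 - <<'E'
from h import *
o=ctrl.get_obs();print(o['ee_pos'],o['eef_rot'],o['qpos'])
E
```

```text
time_s: 0.52
ee_pos: [0.2421, 0.3319, 0.2236]
eef_rot: [-3.14, 0.0, 2.238]
force: [1.0, -1.2, 0.2]
grip_width: 0.0639
time_s: 0.93
ee_pos: [0.3171, 0.14, 0.2237]
eef_rot: [-3.141, -0.0, 1.642]
force: [1.5, 0.1, -0.3]
grip_width: 0.031
time_s: 1.35
ee_pos: [0.3921, -0.0522, 0.2237]
eef_rot: [-3.141, -0.0, 1.046]
force: [0.9, 1.0, 0.5]
grip_width: 0.001
time_s: 1.77
ee_pos: [0.4673, -0.2444, 0.2233]
eef_rot: [-3.14, 0.0, 0.45]
force: [1.3, 0.4, -0.0]
grip_width: 0.0004
[ 0.46729371 -0.24438338  0.22333227] [-3.14046457e+00  3.44954860e-05  4.49545974e-01] [-5.51597010e-01  2.50883160e-01  1.58604364e+00  6.00355470e-04
  1.30563445e+00  5.69495748e-01]
```

```bash
python3 -m creep '{"translation":[[16,-37,0],[32,-74,0],[48,-111,0],[64,-148,0],[78,-184,0]],"yaw":[-0.11,-0.22,-0.33,-0.44,-0.554],"gripper":[255,255,255,255,255]}'
python3 - <<'E'
from h import *
shot('wrist','w1'); shot('side','side1')
W,p,d=world('w1')
m=(d>0)&(W[...,2]>.085)&(W[...,2]<.12)
n,l,s,c=cv2.connectedComponentsWithStats(m.astype(np.uint8))
for i in range(1,n):
    if s[i,4]<25: continue
    q=W[l==i]; r=cv2.minAreaRect(q[:,:2].astype(np.float32)*1000); print(s[i],q.mean(0),np.round(r[0]),np.round(r[1]),r[2])
E
```

```text
time_s: 2.18
ee_pos: [0.5456, -0.4301, 0.2226]
eef_rot: [-3.14, 0.001, -0.11]
force: [-0.4, 0.5, -0.0]
grip_width: 0.0005
[167 224  19  27 417] [ 0.52746107 -0.32402812  0.09717507] [ 526. -323.] [13. 24.] 84.1009521484375
```

View pics/w1.png

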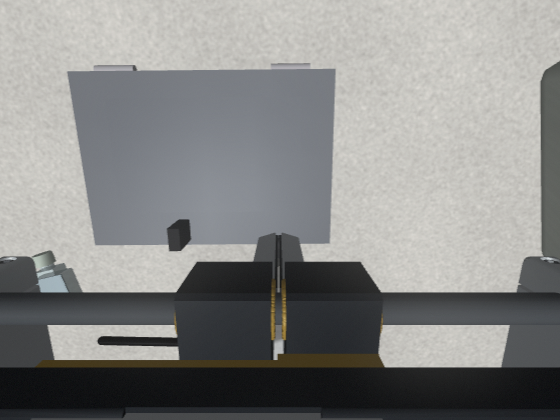

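```bash
python3 -m creep '{"translation":[[0,0,-38],[0,0,-76],[0,0,-105],[0,0,-114],[0,0,-114]],"yaw":[0,0,0,0,0],"gripper":[255,255,255,255,255]}'
python3 -m creep '{"translation":[[-15,2,0],[-30,3,0],[-45,5,0],[-60,6,0],[-75,8,0]],"yaw":[0,0,0,0,0],"gripper":[255,255,255,255,255]}'
python3 -m creep '{"translation":[[-20,2,5],[-20,2,10],[-20,2,50],[0,2,90],[0,2,110]],"yaw":[0,0,0,0,0],"gripper":[255,255,120,120,120]}'
python3 -m creep '{"translation":[[0,40,0],[5,80,0],[10,100,0],[10,100,0],[10,100,0]],"yaw":[0,0,0,0,0],"gripper":[120,120,120,120,120]}'
python3 - <<'E'
from h import *
shot('wrist','w2'); shot('side','side2')
W,p,d=world('side2'); q=W[(d>0)&(W[...,2]>.085)&(W[...,2]<.115)&(abs(W[...,0]-.5)<.1)&(abs(W[...,1]+.43)<.05)]; print(len(q))
cv2.imwrite('pics/c2.png',cv2.resize(cv2.imread('pics/side2.png')[240:420,230:430],None,fx=3,fy=3))
E
```

```text
time_s: 2.7
ee_pos: [0.5445, -0.4313, 0.1033]
eef_rot: [-3.136, 0.007, -0.111]
force: [0.9, 0.7, 0.4]
grip_width: 0.0005
time_s: 3.12
ee_pos: [0.4696, -0.4238, 0.1064]
eef_rot: [-3.139, 0.004, -0.111]
force: [0.6, -0.7, -0.7]
grip_width: 0.0006
time_s: 3.53
ee_pos: [0.4722, -0.4222, 0.2235]
eef_rot: [3.14, -0.003, -0.11]
force: [0.6, 0.8, 0.8]
grip_width: 0.0171
time_s: 3.95
ee_pos: [0.4833, -0.3216, 0.226]
eef_rot: [3.138, -0.006, -0.108]
force: [-0.2, -0.1, 0.7]
grip_width: 0.0487
0
```

View pics/c2.png

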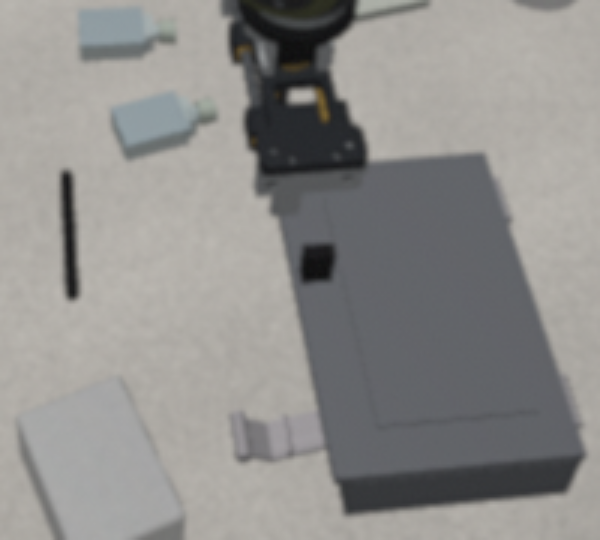

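The latch is hanging open. Next I pinch the fin at (526,-323).

```bash
python3 -m creep '{"translation":[[30,-1,0],[43,-2,0],[43,-2,-35],[43,-2,-75],[43,-2,-100]],"yaw":[0,0,0,0,0],"gripper":[120,120,120,120,120]}' 15
python3 - <<'E'
from h import *
o=ctrl.get_obs();print(o['ee_pos'])
for t in np.arange(0,2.11,.15):
    a=t+.19; r=169*(np.cos(.19)-np.cos(a)); print(round(t,2),np.round([r*.9945,-r*.105,169*(np.sin(a)-np.sin(.19))]))
E
```

```text
time_s: 4.47
ee_pos: [0.5246, -0.3255, 0.1215]
eef_rot: [3.14, -0.002, -0.111]
force: [0.1, 0.4, 0.4]
grip_width: 0.0496
[ 0.52462351 -0.32548652  0.12147423]
0.0 [ 0. -0.  0.]
0.15 [ 7. -1. 24.]
0.3 [17. -2. 48.]
0.45 [30. -3. 69.]
0.6 [47. -5. 88.]
0.75 [ 66.  -7. 105.]
0.9 [ 87.  -9. 118.]
1.05 [110. -12. 128.]
1.2 [135. -14. 134.]
1.35 [160. -17. 137.]
1.5 [185. -20. 136.]
1.65 [210. -22. 131.]
1.8 [233. -25. 122.]
1.95 [256. -27. 110.]
2.1 [276. -29.  95.]
```

```bash
python3 -m creep '{"translation":[[2,2,-20],[2,2,-32],[2,2,-33],[2,2,-33],[2,2,-33]],"yaw":[0,0,0,0,0],"gripper":[120,120,120,140,180]}' 15
python3 -m creep '{"translation":[[0,0,0],[0,0,0],[0,0,0],[0,0,0],[0,0,0]],"yaw":[0,0,0,0,0],"gripper":[255,255,255,255,255]}' 15
python3 -m creep '{"translation":[[2,0,8],[4,0,16],[7,-1,24],[11,-1,36],[17,-2,48]],"yaw":[0,0,0,0,0],"gripper":[255,255,255,255,255]}'
python3 -m creep '{"translation":[[6,-1,11],[13,-1,21],[22,-2,31],[30,-3,40],[40,-4,49]],"yaw":[0,0,0,0,0],"gripper":[255,255,255,255,255]}'
```

```text
time_s: 4.88
ee_pos: [0.5272, -0.3244, 0.0902]
eef_rot: [3.139, -0.004, -0.111]
force: [-0.1, 0.4, 0.8]
grip_width: 0.0398
time_s: 5.3
ee_pos: [0.5279, -0.3214, 0.091]
eef_rot: [-3.139, -0.004, -0.11]
force: [-1.3, 21.1, 10.3]
grip_width: 0.0117
time_s: 5.72
ee_pos: [0.5448, -0.3228, 0.1394]
eef_rot: [-3.138, -0.003, -0.11]
force: [1.2, 5.1, -4.9]
grip_width: 0.0117
time_s: 6.13
ee_pos: [0.5849, -0.3268, 0.189]
eef_rot: [-3.138, -0.002, -0.11]
force: [-0.6, 0.5, -6.9]
grip_width: 0.0122
```

```bash
python3 -m creep '{"translation":[[9,-1,8],[20,-2,15],[30,-3,21],[41,-4,26],[53,-6,31]],"yaw":[0,0,0,0,0],"gripper":[255,255,255,255,255]}'
python3 -m creep '{"translation":[[12,-1,3],[25,-2,6],[38,-4,8],[50,-5,9],[62,-6,9]],"yaw":[0,0,0,0,0],"gripper":[255,255,255,255,255]}'
python3 -m creep '{"translation":[[12,-1,0],[24,-2,-2],[36,-4,-5],[48,-5,-9],[60,-6,-14]],"yaw":[0,0,0,0,0],"gripper":[255,255,255,255,255]}'
python3 - <<'E'
from h import *
o=ctrl.get_obs();print(o['ee_pos'],o['eef_rot'],o['qpos'])
E
```

```text
time_s: 6.55
ee_pos: [0.6381, -0.3323, 0.2202]
eef_rot: [-3.137, -0.0, -0.11]
force: [-1.2, 4.8, -5.0]
grip_width: 0.0118
time_s: 6.97
ee_pos: [0.7003, -0.3385, 0.2298]
eef_rot: [-3.137, 0.0, -0.111]
force: [-2.9, -0.8, -1.2]
grip_width: 0.0121
time_s: 7.38
ee_pos: [0.7535, -0.3434, 0.213]
eef_rot: [-3.14, -0.002, -0.113]
force: [4.3, -22.8, 23.1]
grip_width: 0.0118
[ 0.75347686 -0.34338851  0.21296368] [-3.14038326e+00 -1.55438065e-03 -1.12942859e-01] [-4.72341991e-01  1.11701994e+00  2.34447027e-01  1.71962839e-03
  1.78909566e+00  1.21176954e+00]
```

```bash
python3 -m creep '{"translation":[[-2,0,0],[-2,0,0],[-2,0,0],[-2,0,3],[-2,0,10]],"yaw":[0,0,0,0,0],"gripper":[120,120,120,120,120]}' 15
python3 -m creep '{"translation":[[0,0,15],[0,0,30],[0,0,45],[0,0,60],[-5,0,75]],"yaw":[0,0,0,0,0],"gripper":[120,120,120,120,120]}' 15
python3 - <<'E'
from h import *
shot('side','side3')
cv2.imwrite('pics/c3.png',cv2.resize(cv2.imread('pics/side3.png')[200:420,200:480],None,fx=2.5,fy=2.5))
E
```

```text
time_s: 7.8
ee_pos: [0.7505, -0.3428, 0.2229]
eef_rot: [-3.14, -0.002, -0.113]
force: [4.4, -1.5, 6.0]
grip_width: 0.0417
time_s: 8.22
ee_pos: [0.7301, -0.3352, 0.2936]
eef_rot: [3.139, -0.015, -0.112]
force: [0.1, -0.1, -0.2]
grip_width: 0.0496
```

View pics/c3.png

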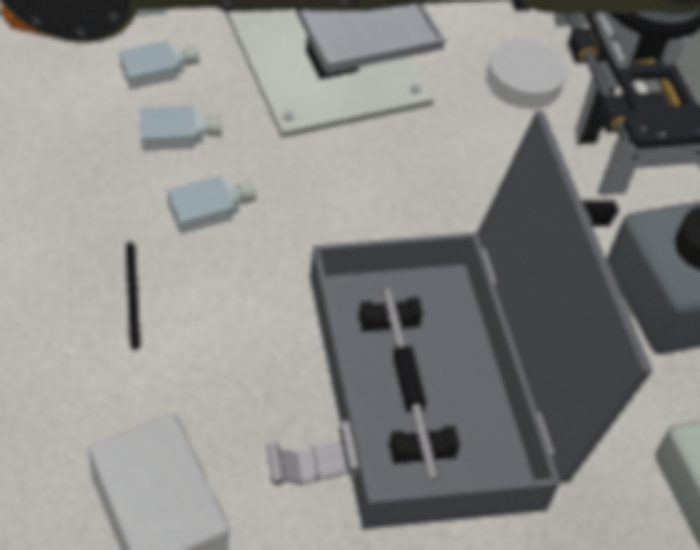

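The lid is at about 1.7 rad and the rod can be seen on its saddles. Next I go back over the lid and push it from inside to the stop.

```bash
python3 -m creep '{"translation":[[-30,0,0],[-60,0,0],[-90,0,-20],[-105,0,-60],[-105,0,-95]],"yaw":[0,0,0,0,0],"gripper":[255,255,255,255,255]}' 20
python3 -m creep '{"translation":[[0,0,-35],[0,0,-60],[0,0,-65],[25,-2,-65],[45,-4,-65]],"yaw":[0,0,0,0,0],"gripper":[255,255,255,255,255]}'
python3 -m creep '{"translation":[[7,-1,0],[14,-2,0],[21,-2,0],[28,-3,0],[35,-4,0]],"yaw":[0,0,0,0,0],"gripper":[255,255,255,255,255]}'
```

```text
time_s: 8.68
ee_pos: [0.6316, -0.3367, 0.2288]
eef_rot: [3.134, -0.025, -0.113]
force: [1.7, -0.6, -0.4]
grip_width: 0.0195
time_s: 9.1
ee_pos: [0.6772, -0.3409, 0.1654]
eef_rot: [3.134, -0.025, -0.114]
force: [-0.1, 0.5, 2.1]
grip_width: 0.0007
time_s: 9.52
ee_pos: [0.7125, -0.3451, 0.167]
eef_rot: [3.133, -0.026, -0.114]
force: [-3.0, 1.4, -1.9]
grip_width: 0.0005
```

```bash
python3 -m creep '{"translation":[[4,0,0],[8,-1,0],[12,-1,0],[16,-2,0],[20,-2,0]],"yaw":[0,0,0,0,0],"gripper":[255,255,255,255,255]}'
python3 -m creep '{"translation":[[2,0,0],[4,0,0],[6,-1,0],[8,-1,0],[10,-1,0]],"yaw":[0,0,0,0,0],"gripper":[255,255,255,255,255]}'
```

```text
time_s: 9.93
ee_pos: [0.7328, -0.3473, 0.1677]
eef_rot: [3.133, -0.026, -0.114]
force: [-1.9, -0.8, -0.2]
grip_width: 0.0008
time_s: 10.35
ee_pos: [0.7387, -0.348, 0.1676]
eef_rot: [3.136, -0.012, -0.115]
force: [-56.9, 15.3, 13.4]
grip_width: 0.0005
```

```bash
python3 -m creep '{"translation":[[-15,1,0],[-40,3,15],[-70,8,40],[-100,20,65],[-128,40,90]],"yaw":[0,0,0,0,0],"gripper":[150,100,100,100,100]}' 10
python3 -m creep '{"translation":[[-27,30,5],[-54,60,10],[-81,90,15],[-108,120,20],[-135,150,30]],"yaw":[0,0,0,0,0],"gripper":[100,100,100,100,100]}'
python3 -m creep '{"translation":[[-22,35,5],[-44,70,10],[-66,105,10],[-88,140,10],[-110,175,10]],"yaw":[0,0,0,0,0.05],"gripper":[100,100,100,100,100]}'
cat > fl.py <<'E'
from h import *
import sys
f=sys.argv[1]; cam=sys.argv[2] if len(sys.argv)>2 else 'wrist'
shot(cam,f); W,p,d=world(f); o=ctrl.get_obs(); print('tcp',o['ee_pos'].round(4),'yaw',round(o['eef_rot'][2],3))
m=(d>0)&(W[...,2]>.016)&(W[...,2]<.034)&(W[...,0]>.36)&(W[...,0]<.56)&(abs(W[...,1])<.3)
n,l,s,c=cv2.connectedComponentsWithStats(m.astype(np.uint8))
for i in range(1,n):
    if s[i,4]<80: continue
    q=W[l==i]; q=q[q[:,2]>.0225]  # body top
    if len(q)<30: continue
    r=cv2.minAreaRect(q[:,:2].astype(np.float32)*1000); print(s[i],'body?',np.round(r[0]),np.round(r[1]),round(r[2],1),'z',np.median(q[:,2]).round(3),p[l==i].mean(0).astype(int))
E
python3 fl.py w4
```

```text
time_s: 10.77
ee_pos: [0.6094, -0.309, 0.2582]
eef_rot: [3.135, -0.013, -0.117]
force: [0.9, -0.3, 0.6]
grip_width: 0.0304
time_s: 11.18
ee_pos: [0.4728, -0.1576, 0.2881]
eef_rot: [3.136, -0.013, -0.117]
force: [0.9, -0.2, 0.7]
grip_width: 0.0569
time_s: 11.6
ee_pos: [0.3621, 0.0178, 0.2988]
eef_rot: [3.136, -0.015, -0.069]
force: [1.3, 1.3, 1.0]
grip_width: 0.0573
tcp [0.3596 0.0221 0.2991] yaw -0.059
[436  30  69  29 407] body? [ 530. -255.] [87. 26.] 66.3 z 0.029 [47 48 51]
[ 345   85   38   71 1851] body? [ 454. -112.] [93. 47.] 7.2 z 0.026 [148 161 165]
[ 268  101   35   68 1748] body? [441.  -1.] [47. 93.] 82.2 z 0.026 [159 173 177]
[ 111  106   38   67 1852] body? [449. 225.] [48. 92.] 83.8 z 0.026 [151 164 168]
[ 193  108   41   69 1743] body? [438. 107.] [93. 47.] 6.0 z 0.026 [164 177 181]
```

View pics/w4.png

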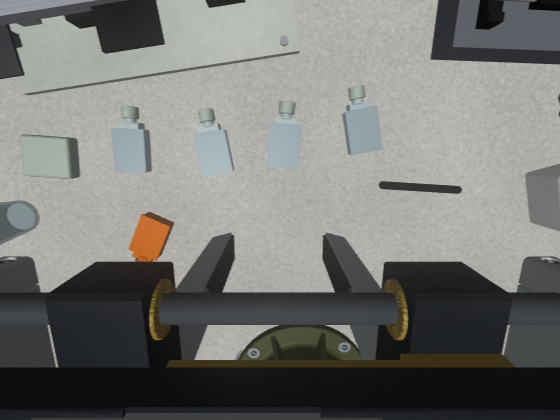

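Four clear flasks at pixels (130,140), (212,142), (286,135) and (362,125), all with caps away from the robot; the orange look-alike at (152,235) is left alone.

```bash
python3 - <<'E'
from h import *
th=.0815; X=np.array([np.cos(th),np.sin(th)]); Y=np.array([-X[1],X[0]])
for f in('scene0','side0'):
    W,p,d=world(f); ok=(d>0)&(W[...,0]>.45)&(W[...,0]<.75)&(W[...,1]>-.15)&(W[...,1]<.45)
    for nm,lo,hi in(('rim+floor',.146,.161),('rimonly',.155,.161),('basetop',.009,.016),('tongue',.096,.107)):
        q=W[ok&(W[...,2]>lo)&(W[...,2]<hi)][:,:2]; a=np.stack([q@X,q@Y],1)*1000
        print(f,nm,len(q),np.percentile(a,[0.5,2,50,98,99.5],axis=0).T.round().tolist())
        if nm=='rim+floor':
            m=a[:,1]<260; h,e=np.histogram(a[m,0],bins=np.arange(480,720,6)); print(list(zip(e.astype(int).tolist(),h.tolist())))
            m=a[:,0]<a[:,0].min()+30; print('pad y',np.percentile(a[m,1],[2,50,98]).round())
            m=(a[:,0]>590)&(a[:,0]<700);h,e=np.histogram(a[m,1],bins=np.arange(-140,330,8)); print(list(zip(e.astype(int).tolist(),h.tolist())))
        if nm=='tongue':
            m=(a[:,0]<620); print(np.unique((a[m]/6).round().astype(int)*6,axis=0,return_counts=True)[0].tolist() if f=='side0' else '')
E
```

```text
scene0 rim+floor 3277 [[550.0, 569.0, 654.0, 720.0, 721.0], [-113.0, -110.0, 91.0, 304.0, 311.0]]
[(480, 0), (486, 0), (492, 0), (498, 0), (504, 0), (510, 0), (516, 0), (522, 0), (528, 0), (534, 0), (540, 2), (546, 19), (552, 11), (558, 15), (564, 18), (570, 18), (576, 23), (582, 201), (588, 169), (594, 103), (600, 84), (606, 95), (612, 99), (618, 105), (624, 100), (630, 116), (636, 117), (642, 125), (648, 125), (654, 120), (660, 140), (666, 125), (672, 105), (678, 133), (684, 120), (690, 115), (696, 120), (702, 116), (708, 60)]
pad y [ 75. 104. 402.]
[(-140, 0), (-132, 0), (-124, 1), (-116, 76), (-108, 41), (-100, 29), (-92, 39), (-84, 44), (-76, 40), (-68, 49), (-60, 45), (-52, 40), (-44, 45), (-36, 39), (-28, 39), (-20, 48), (-12, 50), (-4, 45), (4, 38), (12, 40), (20, 40), (28, 43), (36, 43), (44, 37), (52, 44), (60, 51), (68, 38), (76, 39), (84, 49), (92, 49), (100, 44), (108, 46), (116, 43), (124, 48), (132, 43), (140, 39), (148, 44), (156, 41), (164, 43), (172, 51), (180, 55), (188, 36), (196, 43), (204, 52), (212, 51), (220, 45), (228, 46), (236, 87), (244, 28), (252, 24), (2
[... 2287 characters left out ...]
78], [564, 252], [564, 258], [564, 264], [564, 270], [564, 276], [564, 282], [564, 288], [564, 372], [564, 378], [564, 384], [570, 252], [570, 258], [570, 264], [570, 270], [570, 276], [570, 282], [570, 288], [570, 378], [576, 252], [576, 258], [576, 264], [576, 270], [576, 276], [576, 282], [576, 288], [576, 384], [582, 246], [582, 252], [582, 258], [582, 264], [582, 270], [582, 276], [582, 282], [582, 288], [582, 384], [582, 390], [588, 252], [588, 258], [588, 264], [588, 270], [588, 276], [588, 282], [588, 288], [588, 294], [594, 252], [594, 258], [594, 264], [594, 270], [594, 276], [594, 282], [594, 288], [594, 294], [594, 300], [600, 264], [600, 294], [600, 300], [600, 306], [618, 318]]
```

```bash
python3 -m creep '{"translation":[[25,-40,0],[50,-80,-20],[79,-120,-40],[79,-136,-80],[79,-136,-120]],"yaw":[0.1,0.185,0.185,0.185,0.185],"gripper":[50,50,50,50,50]}' 10
python3 -m creep '{"translation":[[0,0,-35],[0,0,-70],[0,0,-95],[0,0,-105],[0,0,-105]],"yaw":[0,0,0,0,0],"gripper":[50,50,50,50,50]}' 10
```

```text
time_s: 12.07
ee_pos: [0.4395, -0.114, 0.1945]
eef_rot: [3.135, -0.02, 0.124]
force: [1.1, -0.2, -0.8]
grip_width: 0.0752
time_s: 12.48
ee_pos: [0.439, -0.1138, 0.0883]
eef_rot: [3.136, -0.018, 0.124]
force: [-0.2, 0.4, -0.2]
grip_width: 0.0759
```

```bash
python3 -m creep '{"translation":[[0,0,-30],[0,0,-55],[0,0,-63],[0,0,-63],[0,0,-63]],"yaw":[0,0,0,0,0],"gripper":[50,50,50,90,110]}' 12
python3 -m creep '{"translation":[[0,0,0],[0,0,0],[0,0,0],[0,0,0],[0,0,0]],"yaw":[0,0,0,0,0],"gripper":[125,135,145,145,145]}' 12
python3 -m creep '{"translation":[[0,0,10],[0,0,30],[0,0,60],[0,0,95],[0,0,130]],"yaw":[0,0,0,0,0],"gripper":[145,145,145,145,145]}' 12
```

```text
time_s: 12.9
ee_pos: [0.44, -0.1141, 0.027]
eef_rot: [3.135, -0.02, 0.124]
force: [0.4, -0.1, 1.0]
grip_width: 0.0657
time_s: 13.32
ee_pos: [0.4407, -0.1143, 0.0281]
eef_rot: [3.134, -0.021, 0.124]
force: [-1.7, 1.5, 10.0]
grip_width: 0.0445
time_s: 13.73
ee_pos: [0.4401, -0.1141, 0.1603]
eef_rot: [3.135, -0.021, 0.124]
force: [0.6, -0.5, 0.1]
grip_width: 0.044
```

```bash
python3 -m creep '{"translation":[[10,5,30],[45,23,55],[80,41,60],[115,60,60],[150,78,60]],"yaw":[0,0,0,-0.02,-0.043],"gripper":[145,145,145,145,145]}' 12
python3 -m creep '{"translation":[[25,13,0],[46,24,0],[46,24,0],[46,24,-10],[46,24,-20]],"yaw":[0,0,0,0,0],"gripper":[145,145,145,145,145]}' 12
python3 - <<'E'
from h import *
o=ctrl.get_obs();print(o['ee_pos'],o['eef_rot'],o['force'])
E
```

```text
time_s: 14.15
ee_pos: [0.5917, -0.0348, 0.2223]
eef_rot: [3.134, -0.023, 0.08]
force: [-0.1, -1.0, 0.1]
grip_width: 0.0438
time_s: 14.57
ee_pos: [0.6372, -0.0111, 0.2021]
eef_rot: [3.134, -0.024, 0.08]
force: [1.4, 0.2, -0.9]
grip_width: 0.0441
[ 0.63719902 -0.01112676  0.20214056] [ 3.13384976 -0.02386571  0.08017055] [ 1.3692233   0.23561332 -0.86895434]
```

```bash
python3 -m creep '{"translation":[[-1,0,-6],[-1,0,-12],[-1,0,-17],[-1,0,-20],[-1,0,-22]],"yaw":[0,0,0,0,0],"gripper":[145,145,145,145,145]}' 12
python3 -m creep '{"translation":[[0,0,-1],[0,0,-2],[0,0,-2],[0,0,-2],[0,0,-2]],"yaw":[0,0,0,0,0],"gripper":[145,145,145,118,115]}' 12
python3 -m creep '{"translation":[[0,0,0],[0,0,5],[0,0,25],[0,0,55],[0,0,85]],"yaw":[0,0,0,0,0],"gripper":[112,112,112,112,112]}' 12
```

```text
time_s: 14.98
ee_pos: [0.636, -0.0113, 0.1799]
eef_rot: [3.134, -0.024, 0.08]
force: [-0.6, 0.1, -0.5]
grip_width: 0.0441
time_s: 15.4
ee_pos: [0.6361, -0.0113, 0.1781]
eef_rot: [3.134, -0.024, 0.08]
force: [0.6, -0.8, 0.4]
grip_width: 0.0507
time_s: 15.82
ee_pos: [0.6358, -0.0113, 0.2642]
eef_rot: [3.134, -0.023, 0.08]
force: [0.0, 0.1, -0.0]
grip_width: 0.0528
```

```bash
python3 -m creep '{"translation":[[-38,5,5],[-76,20,10],[-114,40,20],[-150,60,25],[-186,80,25]],"yaw":[0,0,0,-0.05,-0.1],"gripper":[50,50,50,50,50]}' 12
python3 -m creep '{"translation":[[-38,10,5],[-76,20,10],[-91,20,10],[-91,20,10],[-91,20,10]],"yaw":[0,0,-0.1,-0.1,-0.1],"gripper":[50,50,50,50,50]}' 12
python3 fl.py w5; python3 - <<'E'
from h import *
cv2.imwrite('pics/c5.png',cv2.imread('pics/w5.png')); shot('scene','s5'); cv2.imwrite('pics/s5c.png',cv2.resize(cv2.imread('pics/s5.png')[170:350,170:430],None,fx=3,fy=3))
E
```

```text
time_s: 16.23
ee_pos: [0.4498, 0.0683, 0.2906]
eef_rot: [3.134, -0.025, -0.023]
force: [0.4, 0.3, 0.7]
grip_width: 0.0755
time_s: 16.65
ee_pos: [0.3588, 0.0885, 0.3015]
eef_rot: [3.135, -0.028, -0.121]
force: [0.1, -0.5, 0.1]
grip_width: 0.0753
tcp [0.3593 0.0883 0.3011] yaw -0.121
[478  15  70  28 455] body? [ 531. -254.] [86. 26.] 66.1 z 0.029 [41 43 46]
[ 313   95   34   67 1752] body? [441.  -1.] [47. 92.] 82.1 z 0.026 [144 156 160]
[ 239  107   41   68 1715] body? [438. 107.] [93. 46.] 6.2 z 0.026 [154 167 170]
[ 158  109   37   65 1754] body? [449. 226.] [47. 92.] 84.5 z 0.026 [149 161 165]
```

View pics/s5c.png

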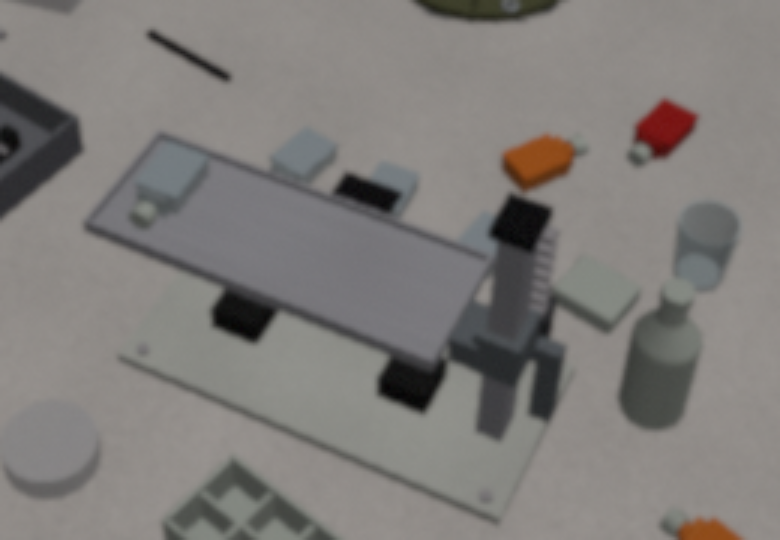

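Flask A lies flat in the deck's far corner slot. Now B.

```bash
python3 -m creep '{"translation":[[25,-32,0],[50,-64,-10],[66,-87,-40],[66,-87,-80],[66,-87,-120]],"yaw":[-0.017,-0.017,-0.017,-0.017,-0.017],"gripper":[50,50,50,50,50]}' 12
python3 -m creep '{"translation":[[0,0,-38],[0,0,-76],[0,0,-100],[0,0,-110],[0,0,-110]],"yaw":[0,0,0,0,0],"gripper":[50,50,50,50,50]}' 12
```

```text
time_s: 17.17
ee_pos: [0.4266, -0.0005, 0.1787]
eef_rot: [3.134, -0.025, -0.14]
force: [1.5, -0.0, -1.6]
grip_width: 0.0756
time_s: 17.58
ee_pos: [0.4256, -0.0009, 0.0658]
eef_rot: [3.134, -0.02, -0.139]
force: [-0.2, -0.3, -0.7]
grip_width: 0.0756
```

```bash
python3 -m creep '{"translation":[[0,2,-20],[0,2,-36],[0,2,-39],[0,2,-39],[0,2,-39]],"yaw":[0,0,0,0,0],"gripper":[50,50,50,90,110]}' 12
python3 -m creep '{"translation":[[0,0,0],[0,0,0],[0,0,0],[0,0,0],[0,0,0]],"yaw":[0,0,0,0,0],"gripper":[125,135,145,145,145]}' 12
python3 -m creep '{"translation":[[0,0,10],[0,0,30],[0,0,60],[0,0,95],[0,0,130]],"yaw":[0,0,0,0,0],"gripper":[145,145,145,145,145]}' 12
python3 -m creep '{"translation":[[10,3,35],[45,13,60],[80,23,65],[115,33,65],[150,43,65]],"yaw":[0.04,0.09,0.14,0.19,0.219],"gripper":[145,145,145,145,145]}' 12
```

```text
time_s: 18.0
ee_pos: [0.4264, 0.0009, 0.0276]
eef_rot: [3.134, -0.021, -0.139]
force: [-0.4, 0.0, 0.0]
grip_width: 0.0657
time_s: 18.42
ee_pos: [0.4268, 0.0009, 0.0283]
eef_rot: [3.134, -0.022, -0.139]
force: [-1.8, -0.0, 8.0]
grip_width: 0.0442
time_s: 18.83
ee_pos: [0.4262, 0.0009, 0.1598]
eef_rot: [3.134, -0.021, -0.139]
force: [0.1, -0.4, -0.5]
grip_width: 0.0439
time_s: 19.25
ee_pos: [0.5779, 0.0445, 0.2257]
eef_rot: [3.134, -0.023, 0.083]
force: [-1.2, -0.3, -0.2]
grip_width: 0.0437
```

```bash
python3 -m creep '{"translation":[[30,9,0],[52,15,0],[52,15,-8],[52,15,-16],[52,15,-24]],"yaw":[0,0,0,0,0],"gripper":[145,145,145,145,145]}' 12
python3 -m creep '{"translation":[[0,0,-6],[0,0,-12],[0,0,-17],[0,0,-20],[0,0,-22]],"yaw":[0,0,0,0,0],"gripper":[145,145,145,145,145]}' 12
python3 -m creep '{"translation":[[0,0,-1],[0,0,-2],[0,0,-2],[0,0,-2],[0,0,-2]],"yaw":[0,0,0,0,0],"gripper":[145,145,145,118,115]}' 12
python3 -m creep '{"translation":[[0,0,0],[0,0,5],[0,0,25],[0,0,55],[0,0,85]],"yaw":[0,0,0,0,0],"gripper":[112,112,112,112,112]}' 12
python3 -m creep '{"translation":[[-38,3,5],[-76,10,10],[-114,20,20],[-150,30,25],[-186,40,25]],"yaw":[0,0,0,-0.05,-0.1],"gripper":[50,50,50,50,50]}' 12
python3 -m creep '{"translation":[[-38,10,5],[-76,20,10],[-85,30,10],[-85,30,10],[-85,30,10]],"yaw":[0.05,0.1,0.125,0.125,0.125],"gripper":[50,50,50,50,50]}' 12
python3 fl.py w6
```

```text
time_s: 19.67
ee_pos: [0.6291, 0.0594, 0.2006]
eef_rot: [3.134, -0.022, 0.083]
force: [-0.3, -0.4, -0.7]
grip_width: 0.044
time_s: 20.08
ee_pos: [0.629, 0.0593, 0.1784]
eef_rot: [3.134, -0.021, 0.083]
force: [1.2, 0.4, -0.2]
grip_width: 0.044
time_s: 20.5
ee_pos: [0.6291, 0.0593, 0.1766]
eef_rot: [3.134, -0.022, 0.083]
force: [0.9, 0.3, -0.3]
grip_width: 0.051
time_s: 20.92
ee_pos: [0.6287, 0.0593, 0.2625]
eef_rot: [3.134, -0.021, 0.083]
force: [-0.6, -0.1, 1.1]
grip_width: 0.0529
time_s: 21.33
ee_pos: [0.4412, 0.0995, 0.2889]
eef_rot: [3.134, -0.023, -0.02]
force: [0.2, -0.7, 0.5]
grip_width: 0.0756
time_s: 21.75
ee_pos: [0.3564, 0.1297, 0.2995]
eef_rot: [3.134, -0.024, 0.106]
force: [-0.0, 0.3, -0.7]
grip_width: 0.0754
tcp [0.3568 0.1294 0.2991] yaw 0.105
[529  72  31  30 334] body? [ 536. -231.] [48. 23.] 49.8 z 0.028 [43 44 47]
[ 196   86   39   70 1823] body? [450. 225.] [47. 93.] 84.0 z 0.026 [153 165 169]
[ 282  104   32   66 1733] body? [438. 107.] [92. 45.] 6.2 z 0.026 [148 161 165]
```

```bash
python3 -m creep '{"translation":[[33,-12,0],[65,-24,-10],[65,-24,-45],[65,-24,-85],[65,-24,-125]],"yaw":[0,0,0,0,0],"gripper":[50,50,50,50,50]}' 12
python3 -m creep '{"translation":[[0,0,-38],[0,0,-76],[0,0,-100],[0,0,-105],[0,0,-105]],"yaw":[0,0,0,0,0],"gripper":[50,50,50,50,50]}' 12
```

```text
time_s: 22.22
ee_pos: [0.4227, 0.1043, 0.172]
eef_rot: [3.134, -0.023, 0.102]
force: [0.1, 0.6, -0.5]
grip_width: 0.0753
time_s: 22.63
ee_pos: [0.4226, 0.1036, 0.0657]
eef_rot: [3.134, -0.019, 0.101]
force: [0.1, -0.6, 0.0]
grip_width: 0.0757
```

```bash
python3 -m creep '{"translation":[[0,2,-20],[0,2,-36],[0,2,-39],[0,2,-39],[0,2,-39]],"yaw":[0.006,0.006,0.006,0.006,0.006],"gripper":[50,50,50,90,110]}' 12
python3 -m creep '{"translation":[[0,0,0],[0,0,0],[0,0,0],[0,0,0],[0,0,0]],"yaw":[0,0,0,0,0],"gripper":[125,135,145,145,145]}' 12
python3 -m creep '{"translation":[[0,0,10],[0,0,30],[0,0,60],[0,0,95],[0,0,130]],"yaw":[0,0,0,0,0],"gripper":[145,145,145,145,145]}' 12
python3 -m creep '{"translation":[[10,1,35],[45,6,60],[80,11,65],[115,15,65],[150,20,65]],"yaw":[0,0,-0.01,-0.02,-0.025],"gripper":[145,145,145,145,145]}' 12
```

```text
time_s: 23.05
ee_pos: [0.4236, 0.1056, 0.0281]
eef_rot: [3.134, -0.021, 0.107]
force: [0.6, 0.9, -0.1]
grip_width: 0.0659
time_s: 23.47
ee_pos: [0.4241, 0.1057, 0.0289]
eef_rot: [3.134, -0.023, 0.107]
force: [-2.4, -0.0, 8.1]
grip_width: 0.0441
time_s: 23.88
ee_pos: [0.4235, 0.1056, 0.1603]
eef_rot: [3.134, -0.022, 0.107]
force: [0.7, -0.4, -0.8]
grip_width: 0.0438
time_s: 24.3
ee_pos: [0.5751, 0.1258, 0.2262]
eef_rot: [3.134, -0.023, 0.081]
force: [-0.8, -0.0, -0.3]
grip_width: 0.044
```

```bash
python3 -m creep '{"translation":[[30,4,0],[49,6,0],[49,6,-8],[49,6,-16],[49,6,-24]],"yaw":[0,0,0,0,0],"gripper":[145,145,145,145,145]}' 12
python3 -m creep '{"translation":[[0,0,-6],[0,0,-12],[0,0,-17],[0,0,-20],[0,0,-22]],"yaw":[0,0,0,0,0],"gripper":[145,145,145,145,145]}' 12
python3 -m creep '{"translation":[[0,0,-1],[0,0,-2],[0,0,-2],[0,0,-2],[0,0,-2]],"yaw":[0,0,0,0,0],"gripper":[145,145,145,118,115]}' 12
python3 -m creep '{"translation":[[0,0,0],[0,0,5],[0,0,25],[0,0,55],[0,0,85]],"yaw":[0,0,0,0,0],"gripper":[112,112,112,112,112]}' 12
python3 -m creep '{"translation":[[-38,3,5],[-76,10,10],[-114,20,20],[-150,30,25],[-186,40,25]],"yaw":[0,0,0,-0.05,-0.1],"gripper":[50,50,50,50,50]}' 12
python3 -m creep '{"translation":[[-38,10,5],[-76,20,10],[-80,30,10],[-80,30,10],[-80,30,10]],"yaw":[-0.05,-0.08,-0.08,-0.08,-0.08],"gripper":[50,50,50,50,50]}' 12
python3 fl.py w7
```

```text
time_s: 24.72
ee_pos: [0.6232, 0.1317, 0.2011]
eef_rot: [3.134, -0.022, 0.081]
force: [-0.5, -0.6, -0.2]
grip_width: 0.044
time_s: 25.13
ee_pos: [0.623, 0.1317, 0.1789]
eef_rot: [3.134, -0.022, 0.081]
force: [0.6, 0.1, -0.9]
grip_width: 0.0438
time_s: 25.55
ee_pos: [0.6231, 0.1317, 0.1771]
eef_rot: [3.134, -0.022, 0.081]
force: [0.3, -0.0, 0.5]
grip_width: 0.0507
time_s: 25.97
ee_pos: [0.6228, 0.1317, 0.2631]
eef_rot: [3.134, -0.021, 0.081]
force: [0.3, 0.7, -0.2]
grip_width: 0.0525
time_s: 26.38
ee_pos: [0.4353, 0.1718, 0.2896]
eef_rot: [3.135, -0.023, -0.021]
force: [0.5, 0.8, -0.5]
grip_width: 0.0753
time_s: 26.8
ee_pos: [0.3554, 0.202, 0.3002]
eef_rot: [3.135, -0.025, -0.1]
force: [0.1, 0.5, -0.5]
grip_width: 0.0754
tcp [0.3557 0.2017 0.2998] yaw -0.101
[ 237   94   33   67 1756] body? [450. 226.] [46. 91.] 84.3 z 0.026 [152 165 169]
```

```bash
python3 -m creep '{"translation":[[38,12,0],[79,26,-10],[79,26,-45],[79,26,-85],[79,26,-125]],"yaw":[0,0,0,0,0],"gripper":[60,60,60,60,60]}' 12
python3 -m creep '{"translation":[[0,0,-38],[0,0,-76],[0,0,-100],[0,0,-107],[0,0,-107]],"yaw":[0,0,0,0,0],"gripper":[60,60,60,60,60]}' 12
```

```text
time_s: 27.27
ee_pos: [0.4358, 0.2268, 0.1725]
eef_rot: [3.134, -0.023, -0.102]
force: [0.8, 0.3, -0.0]
grip_width: 0.0718
time_s: 27.68
ee_pos: [0.4357, 0.2259, 0.0637]
eef_rot: [3.132, -0.02, -0.103]
force: [-1.3, -0.4, 1.1]
grip_width: 0.0721
```

```bash
python3 -m creep '{"translation":[[0,1,-20],[0,1,-34],[0,1,-37],[0,1,-37],[0,1,-37]],"yaw":[0,0,0,0,0],"gripper":[60,60,60,90,110]}' 12
python3 -m creep '{"translation":[[0,0,0],[0,0,0],[0,0,0],[0,0,0],[0,0,0]],"yaw":[0,0,0,0,0],"gripper":[125,135,145,145,145]}' 12
python3 -m creep '{"translation":[[0,0,10],[0,0,30],[0,0,60],[0,0,95],[0,0,130]],"yaw":[0,0,0,0,0],"gripper":[145,145,145,145,145]}' 12
python3 -m creep '{"translation":[[10,-2,35],[40,-7,60],[75,-12,65],[105,-17,65],[135,-20,65]],"yaw":[0.04,0.08,0.12,0.16,0.18],"gripper":[145,145,145,145,145]}' 12
```

```text
time_s: 28.1
ee_pos: [0.4366, 0.2271, 0.0283]
eef_rot: [3.133, -0.022, -0.103]
force: [0.2, 1.1, -0.1]
grip_width: 0.0619
time_s: 28.52
ee_pos: [0.4372, 0.2273, 0.0293]
eef_rot: [3.134, -0.023, -0.103]
force: [-1.2, -0.5, 8.4]
grip_width: 0.0438
time_s: 28.93
ee_pos: [0.4368, 0.2271, 0.1614]
eef_rot: [3.134, -0.023, -0.103]
force: [0.3, 0.3, -1.0]
grip_width: 0.044
time_s: 29.35
ee_pos: [0.5731, 0.2066, 0.2281]
eef_rot: [3.134, -0.025, 0.079]
force: [0.3, 0.1, -0.8]
grip_width: 0.0439
```

```bash
python3 -m creep '{"translation":[[30,-2,0],[47,-3,0],[47,-3,-8],[47,-3,-16],[47,-3,-24]],"yaw":[0,0,0,0,0],"gripper":[145,145,145,145,145]}' 12
python3 -m creep '{"translation":[[0,0,-6],[0,0,-12],[0,0,-17],[0,0,-21],[0,0,-24]],"yaw":[0,0,0,0,0],"gripper":[145,145,145,145,145]}' 12
python3 -m creep '{"translation":[[0,0,-1],[0,0,-1],[0,0,-1],[0,0,-1],[0,0,-1]],"yaw":[0,0,0,0,0],"gripper":[145,145,145,118,115]}' 12
python3 -m creep '{"translation":[[0,0,0],[0,0,5],[0,0,25],[0,0,55],[0,0,85]],"yaw":[0,0,0,0,0],"gripper":[112,112,112,112,112]}' 12
python3 -m creep '{"translation":[[-38,-8,5],[-76,-16,10],[-114,-24,20],[-150,-32,25],[-186,-40,25]],"yaw":[0,0,0,0,0],"gripper":[112,112,112,112,112]}' 12
python3 - <<'E'
from h import *
shot('wrist','w8'); W,p,d=world('w8')
th=.0815; X=np.array([np.cos(th),np.sin(th)]); Y=np.array([-X[1],X[0]])
for nm,lo,hi in(('flasktops',.166,.185),('pad/deck',.147,.154),('tongue',.097,.108)):
    m=(d>0)&(W[...,2]>lo)&(W[...,2]<hi)&(W[...,0]>.45)
    n,l,s,c=cv2.connectedComponentsWithStats(m.astype(np.uint8))
    for i in range(1,n):
        if s[i,4]<40: continue
        q=W[l==i]; a=np.stack([q[:,:2]@X*1000-648.5,q[:,:2]@Y*1000-116.5],1); print(nm,s[i],np.percentile(a,[2,50,98],axis=0).T.round().tolist(),q[:,2].mean().round(3))
E
```

```text
time_s: 29.77
ee_pos: [0.6192, 0.2037, 0.2035]
eef_rot: [3.134, -0.024, 0.079]
force: [0.4, 0.2, -0.2]
grip_width: 0.0439
time_s: 30.18
ee_pos: [0.6191, 0.2037, 0.1792]
eef_rot: [3.134, -0.024, 0.08]
force: [0.9, -0.0, 0.4]
grip_width: 0.0439
time_s: 30.6
ee_pos: [0.6192, 0.2038, 0.1785]
eef_rot: [3.134, -0.024, 0.08]
force: [0.1, -0.2, 0.7]
grip_width: 0.0508
time_s: 31.02
ee_pos: [0.6189, 0.2036, 0.2646]
eef_rot: [3.134, -0.023, 0.08]
force: [0.5, 0.1, 0.1]
grip_width: 0.0531
time_s: 31.43
ee_pos: [0.4313, 0.1633, 0.291]
eef_rot: [3.135, -0.026, 0.08]
force: [1.1, 0.5, 0.9]
grip_width: 0.0529
flasktops [ 64   0  49  26 591] [[-37.0, -36.0, -23.0], [154.0, 160.0, 189.0]] 0.175
flasktops [ 221    0   55   42 2253] [[-49.0, -35.0, -20.0], [12.0, 34.0, 57.0]] 0.174
flasktops [ 305    0   55   43 2255] [[-50.0, -35.0, -20.0], [-60.0, -37.0, -15.0]] 0.174
flasktops [ 387    0   59   43 2316] [[-50.0, -35.0, -20.0], [-132.0, -109.0, -87.0]] 0.174
flasktops [ 466    0   63   41 2292] [[-49.0, -35.0, -20.0], [-203.0, -179.0, -158.0]] 0.174
pad/deck [102   0  48  35 418] [[-37.0, -17.0, -9.0], [129.0, 144.0, 169.0]] 0.149
pad/deck [  154     0   383    67 13304] [[-64.0, -48.0, -10.0], [-226.0, -16.0, 119.0]] 0.149
pad/deck [ 76  29  24  23 365] [[-51.0, -44.0, -36.0], [179.0, 185.0, 195.0]] 0.152
pad/deck [ 157   69  370   46 3172] [[-109.0, -84.0, -69.0], [-199.0, -17.0, 92.0]] 0.149
pad/deck [ 0 88  7 22 94] [[-103.0, -96.0, -86.0], [275.0, 277.0, 281.0]] 0.149
tongue [ 109   35   60   78 2180] [[-101.0, -71.0, -31.0], [134.0, 158.0, 185.0]] 0.102
tongue [ 24  74  39  60 537] [[-124.0, -97.0, -64.0], [256.0, 262.0, 288.0]] 0.103
```

View pics/w8.png

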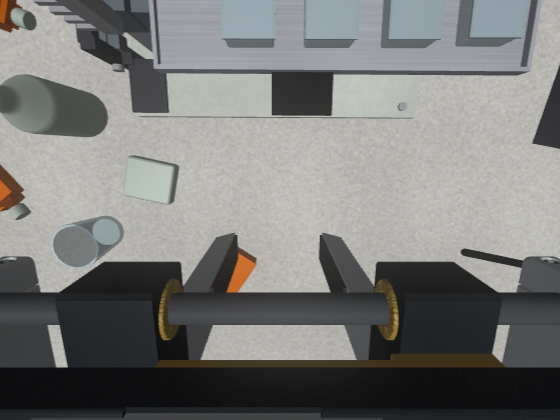

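Four flasks sit side by side on the deck (tops along y=20). The pawl tongue is at (150,85) and the press pad at (302,94). Next I measure both and fetch the rod.

```bash
python3 - <<'E'
from h import *
W,p,d=world('w8'); th=.0815; X=np.array([np.cos(th),np.sin(th)]); Y=np.array([-X[1],X[0]])
for nm,(u0,u1,v0,v1),z in(('tongue',(115,185,45,125),.102),('pad',(250,350,76,125),.150)):
    g=p[v0:v1,u0:u1].max(-1)<60; w=W[v0:v1,u0:u1]; m=g&(abs(w[...,2]-z)<.006); q=w[m]; r=cv2.minAreaRect(q[:,:2].astype(np.float32)*1000)
    a=np.stack([q[:,:2]@X*1000-648.5,q[:,:2]@Y*1000-116.5],1); print(nm,len(q),np.round(r[0]),np.round(r[1]),r[2],np.percentile(a,[1,50,99],axis=0).T.round().tolist(),q[:,2].mean())
E
python3 -m creep '{"translation":[[10,-34,5],[20,-68,5],[31,-102,5],[42,-135,5],[53,-169,5]],"yaw":[0.09,0.18,0.28,0.37,0.462],"gripper":[112,112,112,112,112]}' 20
python3 -m creep '{"translation":[[10,-34,0],[20,-68,0],[31,-102,0],[42,-135,0],[53,-169,0]],"yaw":[0.09,0.18,0.28,0.37,0.462],"gripper":[112,112,112,112,112]}'
python3 -m creep '{"translation":[[5,-34,0],[10,-68,-10],[15,-102,-20],[15,-125,-30],[15,-140,-40]],"yaw":[0.09,0.18,0.28,0.37,0.462],"gripper":[112,112,112,112,112]}'
python3 - <<'E'
from h import *
print(ctrl.get_obs()['ee_pos'],ctrl.get_obs()['eef_rot'])
shot('wrist','w9')
E
```

```text
tongue 102 [569. 325.] [55. 19.] 58.815555572509766 [[-64.0, -42.0, -32.0], [134.0, 178.0, 182.0]] 0.10250092748367627
pad 2322 [547. 147.] [36. 59.] 4.568078517913818 [[-109.0, -91.0, -74.0], [-43.0, -14.0, 15.0]] 0.14822278406651215
time_s: 31.9
ee_pos: [0.4797, -0.0082, 0.2963]
eef_rot: [3.133, -0.024, 0.547]
force: [1.1, 1.1, -0.3]
grip_width: 0.0527
time_s: 32.32
ee_pos: [0.5329, -0.1791, 0.2969]
eef_rot: [3.133, -0.025, 1.013]
force: [0.3, -0.0, 1.4]
grip_width: 0.0524
time_s: 32.73
ee_pos: [0.5476, -0.3217, 0.2563]
eef_rot: [3.133, -0.025, 1.478]
force: [0.7, 0.2, -0.3]
grip_width: 0.0528
[ 0.54756628 -0.32166078  0.25631124] [ 3.13271971 -0.02452737  1.47805085]
```

View pics/w9.png

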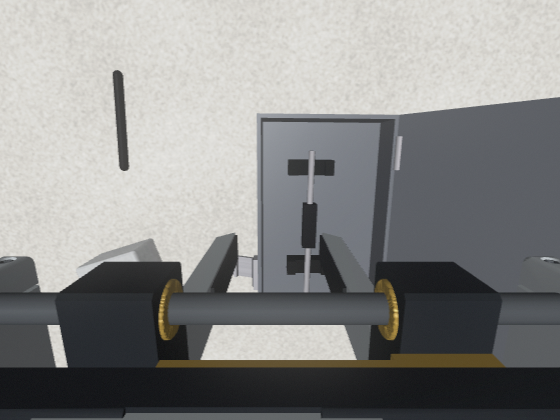

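```bash
python3 - <<'E'
from h import *
W,p,d=world('w9'); o=ctrl.get_obs()
w=W[195:255,295:325]; m=(p[195:255,295:325].max(-1)<45)&(abs(w[...,2]-.038)<.008); q=w[m]; r=cv2.minAreaRect(q[:,:2].astype(np.float32)*1000); print('grip',len(q),np.round(r[0],1),np.round(r[1]),r[2],q[:,2].mean())
w=W[150:195,300:320]; m=(p[150:195,300:320].min(-1)>100)&(w[...,2]<.045)&(w[...,2]>.02); q=w[m]; print('rod +y part',q.mean(0),q[q[:,1].argmax()])
W,p,d=world('side0')
E
```

```text
grip 60 [ 586.5 -366. ] [59. 16.] 84.57865905761719 0.03679217430083671
rod +y part [ 0.59508052 -0.29567239  0.0320219 ] [ 0.59494427 -0.26754743  0.02930097]
```

```bash
python3 -m creep '{"translation":[[20,-14,0],[41,-27,-20],[41,-27,-60],[41,-27,-100],[41,-27,-130]],"yaw":[-0.007,-0.007,-0.007,-0.007,-0.007],"gripper":[112,112,112,112,112]}' 20
python3 -m creep '{"translation":[[0,0,-10],[0,0,-10],[0,0,-10],[0,0,-10],[0,0,-10]],"yaw":[0,0,0,0,0],"gripper":[112,112,112,112,112]}' 20
python3 - <<'E'
from h import *
print(ctrl.get_obs()['ee_pos'],ctrl.get_obs()['eef_rot'])
shot('wrist','w10'); cv2.imwrite('pics/c10.png',cv2.imread('pics/w10.png')[:,100:460])
E
```

```text
time_s: 33.2
ee_pos: [0.5874, -0.349, 0.1209]
eef_rot: [3.137, -0.027, 1.476]
force: [0.6, 0.4, -0.9]
grip_width: 0.0531
time_s: 33.62
ee_pos: [0.5883, -0.3495, 0.1137]
eef_rot: [3.134, -0.025, 1.476]
force: [0.4, -0.7, -0.9]
grip_width: 0.0523
[ 0.58829244 -0.34949793  0.11368922] [ 3.13401517 -0.0248529   1.4757854 ]
```

View pics/c10.png

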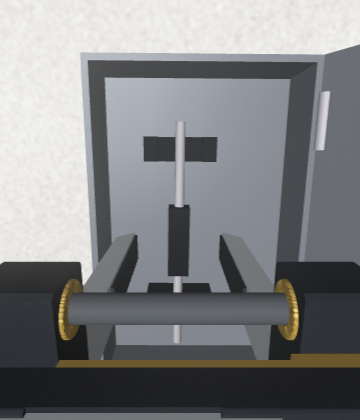

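The rod grip is centred between the jaws (x≈178 in the crop). I descend and grip.

```bash
python3 -m creep '{"translation":[[0,0,-30],[0,0,-55],[0,0,-68],[0,0,-73],[0,0,-74]],"yaw":[0,0,0,0,0],"gripper":[112,112,112,112,112]}' 20
python3 -m creep '{"translation":[[0,0,0],[0,0,0],[0,0,0],[0,0,0],[0,0,0]],"yaw":[0,0,0,0,0],"gripper":[160,190,255,255,255]}' 50
python3 -m creep '{"translation":[[0,0,5],[0,0,15],[0,0,30],[0,0,60],[0,0,95]],"yaw":[0,0,0,0,0],"gripper":[255,255,255,255,255]}' 50
```

```text
time_s: 34.08
ee_pos: [0.5881, -0.3494, 0.0392]
eef_rot: [3.135, -0.025, 1.476]
force: [-0.5, -0.6, -0.2]
grip_width: 0.0528
time_s: 34.5
ee_pos: [0.5883, -0.3496, 0.0398]
eef_rot: [3.134, -0.025, 1.476]
force: [0.3, -0.4, -0.5]
grip_width: 0.0228
time_s: 34.92
ee_pos: [0.5876, -0.3491, 0.1351]
eef_rot: [3.137, -0.026, 1.476]
force: [-0.6, -0.4, -0.5]
grip_width: 0.0176
```

```bash
python3 -m creep '{"translation":[[-10,10,35],[-20,40,70],[-35,75,100],[-50,110,110],[-65,147,115]],"yaw":[0,0,-0.08,-0.16,-0.24],"gripper":[255,255,255,255,255]}' 50
python3 - <<'E'
from h import *
o=ctrl.get_obs();print(o['ee_pos'],o['eef_rot'],o['grip_width'])
shot('wrist','w11'); shot('side','side11')
a=cv2.imread('pics/w11.png')[60:420,130:430]; b=cv2.resize(cv2.imread('pics/side11.png')[180:400,260:460],None,fx=1.63,fy=1.63)[:360]
cv2.imwrite('pics/c11.png',np.hstack([a,b[:360]]))
E
```

```text
time_s: 35.33
ee_pos: [0.5249, -0.2081, 0.2522]
eef_rot: [3.132, -0.026, 1.231]
force: [1.4, -0.2, -0.2]
grip_width: 0.0177
[ 0.52489517 -0.20810177  0.25224985] [ 3.13234444 -0.02587657  1.23099225] 0.017695599719353108Traceback (most recent call last):
  File "<stdin>", line 5, in <module>
    return _nx.concatenate(arrs, 1, dtype=dtype, casting=casting)
           ~~~~~~~~~~~~~~~^^^^^^^^^^^^^^^^^^^^^^^^^^^^^^^^^^^^^^^
ValueError: all the input array dimensions except for the concatenation axis must match exactly, but along dimension 0, the array at index 0 has size 360 and the array at index 1 has size 359
```

```bash
python3 - <<'E'
from h import *
a=cv2.imread('pics/w11.png')[60:420,130:430]; b=cv2.resize(cv2.imread('pics/side11.png')[180:400,260:460],(327,360))
cv2.imwrite('pics/c11.png',np.hstack([a,b]))
W,p,d=world('w11'); o=np.load('pics/w11.npz')
from scipy.spatial.transform import Rotation as R
T=(W-o['ee'])@R.from_euler('xyz',o['er']).as_matrix()  # tool frame
m=(d>0)&(abs(T[...,1])<.02)&(T[...,2]<.05)&(T[...,2]>-.03)&(T[...,0]>.01)
q=T[m]*1000
for x in range(10,140,8):
    s=q[abs(q[:,0]-x)<4]
    if len(s): print(x,len(s),np.median(s,0).round(1),s[:,2].min().round(1))
E
```

```text
10 332 [12.7  0.3  6. ] 2.7
18 166 [18.   0.  10.5] 8.8
26 173 [26.3  0.  10.7] 8.4
34 186 [34.1  0.  11. ] 8.8
42 188 [42.   0.3 11.1] 8.4
50 191 [50.   0.  11.3] 8.5
58 203 [58.   0.6 11.6] 9.7
66 197 [65.9  0.  11.5] 9.6
74 206 [74.1  0.3 12. ] 9.4
82 119 [80.2  0.1 12.2] 10.2
```

View pics/c11.png

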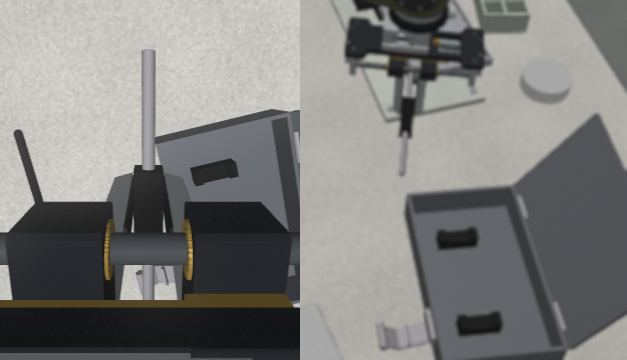

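The rod is held level: axis about 13 mm below the TCP, tip 85 mm ahead along tool x. Next I go to the pre-insertion pose at the pawl.

```bash
python3 -m creep '{"translation":[[-8,39,0],[-16,78,0],[-24,117,0],[-32,156,0],[-40,195,0]],"yaw":[-0.07,-0.14,-0.21,-0.28,-0.35],"gripper":[255,255,255,255,255]}' 50
python3 -m creep '{"translation":[[-8,39,0],[-16,78,0],[-24,117,0],[-32,156,0],[-40,195,0]],"yaw":[-0.07,-0.14,-0.21,-0.28,-0.35],"gripper":[255,255,255,255,255]}' 50
python3 -m creep '{"translation":[[-13,38,0],[-26,75,-20],[-26,75,-60],[-26,75,-100],[-26,75,-135]],"yaw":[-0.07,-0.151,-0.151,-0.151,-0.151],"gripper":[255,255,255,255,255]}' 50
python3 -m creep '{"translation":[[0,0,-15],[0,0,-20],[0,0,-20],[0,0,-20],[0,0,-20]],"yaw":[0,0,0,0,0],"gripper":[255,255,255,255,255]}' 50
python3 - <<'E'
from h import *
o=ctrl.get_obs();print(o['ee_pos'],o['eef_rot'],o['grip_width'],o['qpos'][5])
shot('side','side12'); shot('wrist','w12')
cv2.imwrite('pics/c12.png',np.hstack([cv2.resize(cv2.imread('pics/side12.png')[110:240,200:360],(480,390)),cv2.imread('pics/w12.png')[:390,150:470]]))
W,p,d=world('w12'); th=.0815; X=np.array([np.cos(th),np.sin(th)]); Y=np.array([-X[1],X[0]])
m=(d>0)&(W[...,2]>.098)&(W[...,2]<.107)&(W[...,0]>.45)
n,l,s,c=cv2.connectedComponentsWithStats(m.astype(np.uint8))
for i in range(1,n):
    if s[i,4]<60: continue
    q=W[l==i]; a=np.stack([q[:,:2]@X*1000-648.5,q[:,:2]@Y*1000-116.5],1); print(s[i],np.percentile(a,[1,50,99],axis=0).T.round().tolist(),q[:,2].mean().round(3))
E
```

```text
time_s: 35.85
ee_pos: [0.4838, -0.0088, 0.253]
eef_rot: [3.132, -0.027, 0.882]
force: [0.6, 0.2, 0.2]
grip_width: 0.0178
time_s: 36.27
ee_pos: [0.4433, 0.1878, 0.2539]
eef_rot: [3.132, -0.028, 0.529]
force: [0.5, 0.2, -0.8]
grip_width: 0.0173
time_s: 36.68
ee_pos: [0.417, 0.2632, 0.1175]
eef_rot: [3.132, -0.029, 0.38]
force: [1.1, -0.1, -1.3]
grip_width: 0.0177
time_s: 37.1
ee_pos: [0.4179, 0.2635, 0.0992]
eef_rot: [3.132, -0.031, 0.38]
force: [0.0, -0.9, -0.7]
grip_width: 0.0173
[0.41794915 0.26351479 0.0992188 ] [ 3.13216629 -0.0313662   0.37973264] 0.017345302752770755 1.6948307836794423
[ 220    0   92   51 3214] [[-102.0, -94.0, -81.0], [135.0, 151.0, 174.0]] 0.102
```

View pics/c12.png

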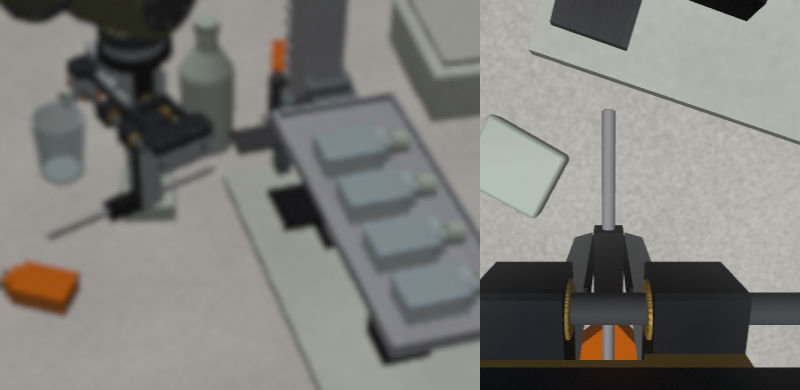

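```bash
python3 -m creep '{"translation":[[0,-6,-6],[18,-1,-6],[36,7,-6],[54,15,-6],[71,22,-6]],"yaw":[0,0,0,0,0],"gripper":[255,255,255,255,255]}' 60
python3 -m creep '{"translation":[[0,0,3],[0,0,6],[0,0,9],[0,0,12],[0,0,15]],"yaw":[0,0,0,0,0],"gripper":[255,255,255,255,255]}' 60
python3 - <<'E'
from h import *
shot('wrist','w13'); shot('side','side13')
W,p,d=world('w13'); th=.0815; X=np.array([np.cos(th),np.sin(th)]); Y=np.array([-X[1],X[0]])
u=W[...,:2]@X*1000-648.5; v=W[...,:2]@Y*1000-116.5
m=(d>0)&(u>-104)&(u<-80)&(v>128)&(v<185)&(W[...,2]>.06)
q=np.stack([v[m],W[...,2][m]*1000],1)
for y in range(130,185,6):
    s=q[abs(q[:,0]-y)<3]; print(y,len(s),np.percentile(s[:,1],[10,50,90]).round() if len(s) else '')
E
```

```text
time_s: 37.62
ee_pos: [0.4897, 0.2854, 0.0931]
eef_rot: [3.132, -0.032, 0.38]
force: [0.8, -0.7, -1.5]
grip_width: 0.0173
time_s: 38.03
ee_pos: [0.4893, 0.2852, 0.1086]
eef_rot: [3.132, -0.032, 0.38]
force: [0.1, -0.4, -1.1]
grip_width: 0.0177
130 1 [96. 96. 96.]
136 318 [100. 104. 105.]
142 416 [103. 104. 105.]
148 404 [103. 104. 104.]
154 400 [103. 103. 104.]
160 403 [102. 103. 104.]
166 405 [102. 103. 104.]
172 387 [102. 103. 104.]
178 0 
184 0
```

```bash
python3 -m creep '{"translation":[[0,0,6],[0,1,12],[0,3,18],[0,5,24],[-1,8,30]],"yaw":[0,0,0,0,0],"gripper":[255,255,255,255,255]}' 60
python3 -m creep '{"translation":[[0,4,4],[-1,8,8],[-1,12,11],[-1,15,13],[-2,18,14]],"yaw":[0,0,0,0,0],"gripper":[255,255,255,255,255]}' 60
python3 - <<'E'
from h import *
shot('wrist','w14'); shot('side','side14')
cv2.imwrite('pics/c14.png',np.hstack([cv2.resize(cv2.imread('pics/side14.png')[90:220,220:380],(480,390)),cv2.imread('pics/w14.png')[:390,150:470]]))
E
```

```text
time_s: 38.55
ee_pos: [0.4888, 0.2937, 0.1398]
eef_rot: [3.132, -0.033, 0.38]
force: [-0.4, 0.3, -1.5]
grip_width: 0.0174
time_s: 38.97
ee_pos: [0.4855, 0.3095, 0.1522]
eef_rot: [3.129, -0.026, 0.378]
force: [-8.4, -18.6, -5.2]
grip_width: 0.0182
```

View pics/c14.png

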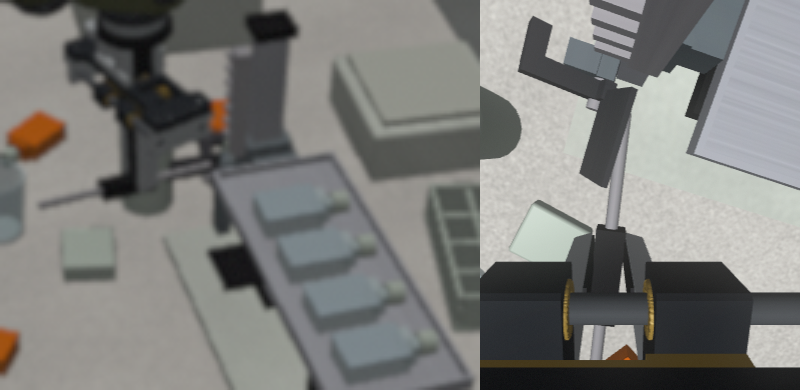

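The tongue is standing thrown back and the rod pushes on its stop, so I withdraw and check.

```bash
python3 -m creep '{"translation":[[0,-8,0],[2,-15,0],[-18,-23,0],[-38,-31,0],[-58,-39,0]],"yaw":[0,0,0,0,0],"gripper":[255,255,255,255,255]}' 60
python3 -m creep '{"translation":[[-20,-10,10],[-40,-20,30],[-40,-20,60],[-40,-20,90],[-40,-20,100]],"yaw":[0,0,0,0,0],"gripper":[255,255,255,255,255]}' 60
cat > rod.py <<'E'
from h import *
import sys
from scipy.spatial.transform import Rotation as R
f=sys.argv[1]; shot('wrist',f); W,p,d=world(f); o=np.load('pics/%s.npz'%f); print(o['ee'],o['er'])
T=(W-o['ee'])@R.from_euler('xyz',o['er']).as_matrix()*1000
m=(d>0)&(abs(T[...,1])<30)&(T[...,2]<60)&(T[...,2]>-30)&(T[...,0]>25)&(T[...,0]<140)
n,l,s,c=cv2.connectedComponentsWithStats(m.astype(np.uint8)); i=1+s[1:,4].argmax(); q=T[l==i]
for x in (50,60,70,80,90):
    s=q[abs(q[:,0]-x)<4]
    if len(s): print(x,len(s),np.median(s,0).round(1),s[:,2].min().round(1))
print('xmax',np.percentile(q[:,0],99.5))
E
python3 rod.py w15
python3 - <<'E'
from h import *
W,p,d=world('w15'); th=.0815; X=np.array([np.cos(th),np.sin(th)]); Y=np.array([-X[1],X[0]])
u=W[...,:2]@X*1000-648.5; v=W[...,:2]@Y*1000-116.5
m=(d>0)&(u>-102)&(u<-50)&(v>128)&(v<240)&(W[...,2]>.06); q=np.stack([v[m],W[...,2][m]*1000],1)
for y in range(130,235,8):
    s=q[abs(q[:,0]-y)<4]; print(y,len(s),np.percentile(s[:,1],[10,50,90]).round() if len(s) else '')
E
```

```text
time_s: 39.48
ee_pos: [0.427, 0.2707, 0.1524]
eef_rot: [3.13, -0.027, 0.378]
force: [-1.4, 0.2, -0.3]
grip_width: 0.0174
time_s: 39.9
ee_pos: [0.3878, 0.2514, 0.257]
eef_rot: [3.131, -0.034, 0.378]
force: [-0.2, -0.5, -0.9]
grip_width: 0.0173
[0.38784085 0.25141203 0.25704977] [ 3.13085043 -0.03407489  0.37842276]
50 184 [50.   2.6 11.5] 9.3
60 194 [60.1  2.6 11.9] 10.1
70 189 [69.7  3.1 12.2] 10.1
80 205 [80.   3.1 12.3] 10.4
xmax 83.71725675862241
130 0 
138 0 
146 0 
154 0 
162 156 [146. 147. 149.]
170 299 [134. 142. 148.]
178 259 [116. 123. 131.]
186 72 [ 99. 112. 114.]
194 8 [ 98. 102. 104.]
202 0 
210 0 
218 0 
226 0 
234 0
```

The pawl measures about 1.1 rad, so it stays thrown back. I now turn the rod parallel to the deck's front edge and go above the pad.

```bash
python3 -m creep '{"translation":[[20,-14,0],[40,-28,0],[60,-42,0],[80,-56,0],[100,-70,0]],"yaw":[0.12,0.24,0.36,0.48,0.6],"gripper":[255,255,255,255,255]}' 60
python3 -m creep '{"translation":[[20,-14,0],[40,-28,0],[53,-34,0],[53,-34,0],[53,-34,0]],"yaw":[0.12,0.24,0.36,0.48,0.6],"gripper":[255,255,255,255,255]}' 60
python3 -m creep '{"translation":[[0,0,-20],[0,0,-40],[0,0,-60],[0,0,-63],[0,0,-63]],"yaw":[0.072,0.072,0.072,0.072,0.072],"gripper":[255,255,255,255,255]}' 60
python3 rod.py w16; python3 - <<'E'
from h import *
shot('side','side16')
cv2.imwrite('pics/c16.png',np.hstack([cv2.resize(cv2.imread('pics/side16.png')[90:250,220:400],(450,400)),cv2.imread('pics/w16.png')[:400,130:480]]))
E
```

```text
time_s: 40.37
ee_pos: [0.4889, 0.1808, 0.2553]
eef_rot: [3.132, -0.034, 0.984]
force: [0.3, 0.2, -0.1]
grip_width: 0.0176
time_s: 40.78
ee_pos: [0.5423, 0.1462, 0.2532]
eef_rot: [3.134, -0.033, 1.589]
force: [0.7, -1.1, -0.3]
grip_width: 0.0175
time_s: 41.2
ee_pos: [0.5418, 0.1461, 0.1884]
eef_rot: [3.137, -0.033, 1.661]
force: [0.4, -0.5, -0.5]
grip_width: 0.0178
[0.54178632 0.14613222 0.18838411] [ 3.13735497 -0.03325533  1.66101214]
50 273 [50.   3.1 12.3] 9.5
60 278 [60.   3.1 12.4] 9.5
70 278 [69.8  3.6 12.8] 10.1
80 280 [79.9  4.1 13.3] 10.3
90 90 [90.  28.1 36.3] 33.8
xmax 137.8358574517104
```

View pics/c16.png

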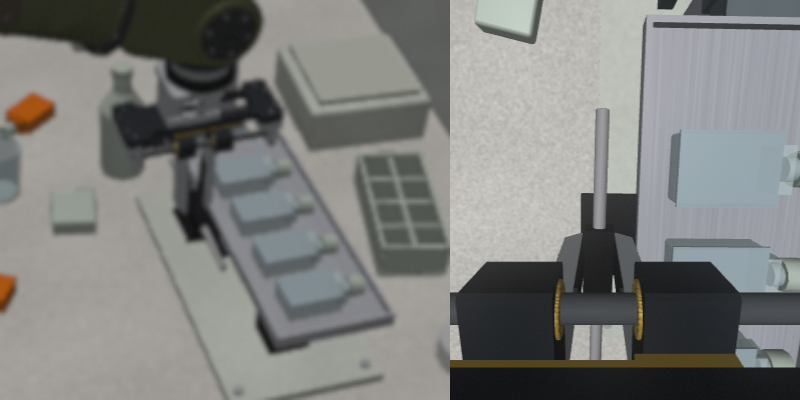

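```bash
python3 -m creep '{"translation":[[0,0,-6],[0,0,-12],[0,0,-18],[0,0,-24],[0,0,-30]],"yaw":[-0.01,-0.01,-0.01,-0.01,-0.01],"gripper":[255,255,255,255,255]}' 60
python3 -m creep '{"translation":[[0,0,-8],[0,0,-16],[0,0,-24],[0,0,-32],[0,0,-40]],"yaw":[0,0,0,0,0],"gripper":[255,255,255,255,255]}' 60
python3 -m creep '{"translation":[[0,0,-8],[0,0,-16],[0,0,-24],[0,0,-30],[0,0,-36]],"yaw":[0,0,0,0,0],"gripper":[255,255,255,255,255]}' 60
```

```text
time_s: 41.72
ee_pos: [0.5428, 0.1464, 0.1607]
eef_rot: [3.133, -0.034, 1.651]
force: [-1.7, 0.8, 5.3]
grip_width: 0.0177
time_s: 42.13
ee_pos: [0.5429, 0.1464, 0.1204]
eef_rot: [3.132, -0.034, 1.651]
force: [-1.4, 0.6, 5.6]
grip_width: 0.0172
time_s: 42.55
ee_pos: [0.5429, 0.1464, 0.084]
eef_rot: [3.132, -0.034, 1.651]
force: [-2.3, 0.4, 4.7]
grip_width: 0.0178
```

```bash
python3 -m creep '{"translation":[[0,0,-2],[0,0,-4],[0,0,-6],[0,0,-8],[0,0,-9]],"yaw":[0,0,0,0,0],"gripper":[255,255,255,255,255]}' 60
python3 -m creep '{"translation":[[0,0,-1],[0,0,-2],[0,0,-2],[0,0,-3],[0,0,-3]],"yaw":[0,0,0,0,0],"gripper":[255,255,255,255,255]}' 60
```

```text
time_s: 42.97
ee_pos: [0.5428, 0.1464, 0.0748]
eef_rot: [3.132, -0.034, 1.651]
force: [-1.2, -0.4, 2.3]
grip_width: 0.0176
time_s: 43.38
ee_pos: [0.5429, 0.1464, 0.0723]
eef_rot: [3.132, -0.034, 1.651]
force: [-2.8, -1.1, 6.8]
grip_width: 0.0174
```

```bash
python3 -m creep '{"translation":[[0,0,-1],[0,0,-2],[0,0,-2],[0,0,-3],[0,0,-3]],"yaw":[0,0,0,0,0],"gripper":[255,255,255,255,255]}' 60
python3 -m creep '{"translation":[[0,0,-1],[0,0,-2],[0,0,-2],[0,0,-2],[0,0,-2]],"yaw":[0,0,0,0,0],"gripper":[255,255,255,255,255]}' 60
```

```text
time_s: 43.8
ee_pos: [0.543, 0.1464, 0.072]
eef_rot: [3.131, -0.034, 1.652]
force: [-17.0, -4.3, 34.4]
grip_width: 0.0173
time_s: 44.22
ee_pos: [0.5433, 0.1465, 0.0721]
eef_rot: [3.13, -0.034, 1.652]
force: [-10.5, -1.9, 24.7]
grip_width: 0.0172
```

The deck is at its stop (TCP held at 0.072 while force rose). I lift off and take the rod back.

```bash
python3 -m creep '{"translation":[[0,0,5],[0,0,35],[0,0,70],[0,0,110],[0,0,150]],"yaw":[0,0,0,0,0],"gripper":[255,255,255,255,255]}' 60
python3 - <<'E'
from h import *
W,p,d=0,0,0
shot('scene','s17'); W,p,d=world('s17'); th=.0815; X=np.array([np.cos(th),np.sin(th)]); Y=np.array([-X[1],X[0]])
u=W[...,:2]@X*1000-648.5; v=W[...,:2]@Y*1000-116.5
m=(d>0)&(abs(u)<58)&(v>75)&(v<110); print('deck floor z',np.median(W[...,2][m]))
m=(d>0)&(u>-60)&(u<60)&(v>-226)&(v<60)&(W[...,2]<.12); print('pct z',np.percentile(W[...,2][m],[5,50,90,98]))
cv2.imwrite('pics/c17.png',cv2.resize(cv2.imread('pics/s17.png')[170:350,170:430],None,fx=3,fy=3))
E
python3 -m creep '{"translation":[[8,-39,5],[16,-78,10],[24,-117,20],[32,-156,25],[38,-195,25]],"yaw":[0,-0.04,-0.08,-0.12,-0.17],"gripper":[255,255,255,255,255]}' 60
python3 -m creep '{"translation":[[0,-40,0],[2,-80,0],[3,-120,0],[4,-160,0],[5,-200,0]],"yaw":[0,0,0,0,0],"gripper":[255,255,255,255,255]}' 60
python3 -m creep '{"translation":[[0,-40,0],[0,-80,0],[0,-101,-10],[0,-101,-30],[0,-101,-50]],"yaw":[0,0,0,0,0],"gripper":[255,255,255,255,255]}' 60
python3 rod.py w17
```

```text
time_s: 44.63
ee_pos: [0.5429, 0.1464, 0.2235]
eef_rot: [3.131, -0.034, 1.652]
force: [0.6, -0.1, -0.8]
grip_width: 0.0173
deck floor z 0.0468689113169277
pct z [0.0088116  0.0537423  0.07429973 0.0771494 ]
time_s: 45.1
ee_pos: [0.5838, -0.05, 0.2583]
eef_rot: [3.117, -0.035, 1.481]
force: [0.7, -0.2, -1.5]
grip_width: 0.0175
time_s: 45.52
ee_pos: [0.5885, -0.252, 0.2579]
eef_rot: [3.117, -0.035, 1.481]
force: [1.3, 0.7, -1.0]
grip_width: 0.0173
time_s: 45.93
ee_pos: [0.5881, -0.3548, 0.2065]
eef_rot: [3.117, -0.035, 1.478]
force: [0.4, -0.3, -1.5]
grip_width: 0.0173
[ 0.58807599 -0.35480318  0.20652098] [ 3.11722204 -0.03495572  1.47829106]
50 179 [50.   1.5 11.5] 9.6
60 194 [60.2  1.5 12. ] 9.7
70 189 [69.8  2.  12.3] 10.3
80 191 [79.7  2.  12.4] 10.5
xmax 83.23976845840284
```

View pics/c17.png

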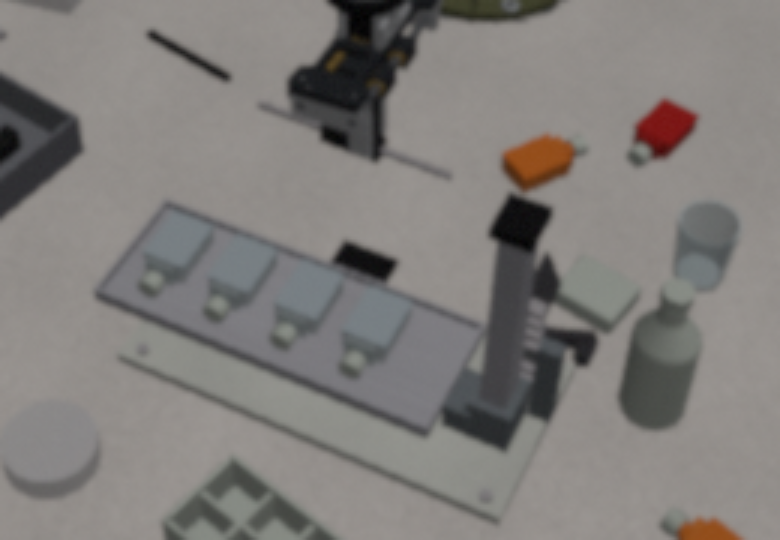

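The loaded deck is down with all four flasks flat, and the pawl stands thrown back. I lower the rod onto its saddles.

```bash
python3 -m creep '{"translation":[[-2,5,-30],[-2,5,-65],[-2,5,-100],[-2,5,-120],[-2,5,-130]],"yaw":[0,0,0,0,0],"gripper":[255,255,255,255,255]}' 60
python3 -m creep '{"translation":[[0,0,-10],[0,0,-20],[0,0,-26],[0,0,-30],[0,0,-33]],"yaw":[0,0,0,0,0],"gripper":[255,255,255,255,255]}' 60
```

```text
time_s: 46.4
ee_pos: [0.5842, -0.3473, 0.0682]
eef_rot: [3.127, -0.04, 1.479]
force: [0.1, -0.4, -0.4]
grip_width: 0.0173
time_s: 46.82
ee_pos: [0.5847, -0.348, 0.0416]
eef_rot: [3.125, -0.039, 1.479]
force: [-35.5, 19.1, 71.9]
grip_width: 0.0177
```

```bash
python3 -m creep '{"translation":[[0,0,1],[0,0,2],[0,0,3],[0,0,3],[0,0,3]],"yaw":[0,0,0,0,0],"gripper":[255,255,255,255,255]}' 20
python3 -m creep '{"translation":[[0,0,0],[0,0,0],[0,0,0],[0,0,0],[0,0,0]],"yaw":[0,0,0,0,0],"gripper":[170,150,130,120,112]}' 20
python3 -m creep '{"translation":[[0,0,5],[0,0,20],[0,0,50],[0,0,90],[0,-40,130]],"yaw":[0,0,0,0,0],"gripper":[112,112,112,112,112]}' 20
python3 -m creep '{"translation":[[-10,-20,30],[-20,-20,60],[-20,-20,60],[-20,-20,60],[-20,-20,60]],"yaw":[0,0,0,0,0],"gripper":[112,112,112,112,112]}' 20
python3 - <<'E'
from h import *
o=ctrl.get_obs();print(o['ee_pos'],o['eef_rot'])
shot('wrist','w18'); shot('side','side18')
cv2.imwrite('pics/c18.png',np.hstack([cv2.resize(cv2.imread('pics/side18.png')[200:420,270:480],(382,400)),cv2.imread('pics/w18.png')[:400,130:480]]))
W,p,d=world('w18')
for f in ('w18','side18'):
  W,p,d=world(f); m=(d>0)&(W[...,2]>.02)&(W[...,2]<.05)&(abs(W[...,0]-.588)<.04)&(abs(W[...,1]+.36)<.12)&(p.min(-1)>95); q=W[m]
  if len(q): print(f,len(q),[ (y,q[abs(q[:,1]-y)<.01].mean(0).round(4).tolist()) for y in (-.45,-.42,-.31,-.28) if (abs(q[:,1]-y)<.01).any()], q[:,1].min(),q[:,1].max())
E
```

```text
time_s: 47.23
ee_pos: [0.5846, -0.3479, 0.0442]
eef_rot: [3.126, -0.039, 1.479]
force: [-0.5, 1.2, -1.1]
grip_width: 0.0178
time_s: 47.65
ee_pos: [0.5846, -0.3479, 0.0442]
eef_rot: [3.126, -0.039, 1.479]
force: [-0.7, -1.1, 0.8]
grip_width: 0.0479
time_s: 48.07
ee_pos: [0.5858, -0.3742, 0.1674]
eef_rot: [3.124, -0.039, 1.483]
force: [0.2, -0.3, 0.5]
grip_width: 0.0527
time_s: 48.48
ee_pos: [0.5657, -0.3938, 0.2267]
eef_rot: [3.125, -0.04, 1.483]
force: [-0.4, 0.2, -0.5]
grip_width: 0.0529
[ 0.565743   -0.39381268  0.22667974] [ 3.12501769 -0.03993828  1.48317043]
w18 830 [(-0.45, [0.5724, -0.4498, 0.0322]), (-0.42, [0.5771, -0.4199, 0.0315]), (-0.31, [0.59, -0.3101, 0.0319]), (-0.28, [0.5943, -0.28, 0.0316])] -0.4611576704344637 -0.26341686930115704
side18 143 [(-0.45, [0.5715, -0.4503, 0.0311]), (-0.42, [0.5751, -0.4196, 0.0319]), (-0.31, [0.5891, -0.31, 0.0315])] -0.4604825889055605 -0.2921917307696842
```

View pics/c18.png

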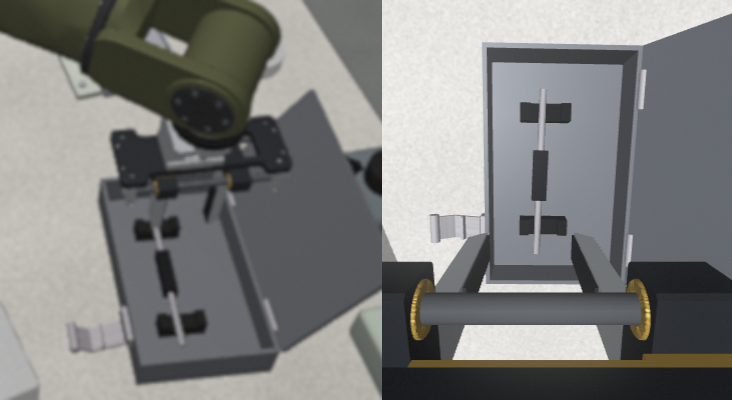

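The rod lies across both saddles inside the case. I have used up my picture views, so from here I check by numbers. Next is the lid's tip.

```bash
python3 - <<'E'
from h import *
shot('scene','s19')
X=np.array([np.cos(-.103),np.sin(-.103)]); Y=np.array([-X[1],X[0]]); h=np.array([.6884,-.3707])
for f in('side0','s19','side18'):
    W,p,d=world(f); a=(W[...,:2]-h)@X*1000; b=(W[...,:2]-h)@Y*1000; z=W[...,2]*1000
    if f=='side0':
        m=(d>0)&(a>120)&(a<260)&(abs(b)<150); print('clutter behind z max',np.percentile(z[m],[50,90,99.5]), 'a min of z>40',a[m&(z>40)].min()); continue
    m=(d>0)&(a>0)&(a<130)&(b>60)&(b<132)&(z>90)&(z<260)
    print(f,m.sum())
    if m.sum()>30: print('tip z',np.percentile(z[m],99),'a at top',np.median(a[m&(z>np.percentile(z[m],95))]),'slope',np.polyfit(z[m],a[m],1),'b max',np.percentile(b[m],99))
E
python3 -m creep '{"translation":[[10,20,20],[20,40,40],[40,60,55],[60,85,60],[80,110,60]],"yaw":[-0.04,-0.08,-0.12,-0.16,-0.2],"gripper":[0,0,0,0,0]}' 20
```

```text
clutter behind z max [ 59.27032656  91.91960194 122.31699028] a min of z>40 120.02063368357652
s19 96
tip z 215.41605984554192 a at top 99.52539924065378 slope [  0.62089893 -30.24578132] b max 131.53439947211933
side18 836
tip z 214.66193836895658 a at top 93.33563908264188 slope [  0.59243902 -33.25643051] b max 131.4990117383824
time_s: 49.05
ee_pos: [0.6469, -0.2825, 0.2869]
eef_rot: [3.125, -0.04, 1.281]
force: [0.0, -0.4, -0.3]
grip_width: 0.0825
```

```bash
python3 -m creep '{"translation":[[25,8,0],[50,16,-5],[75,24,-10],[100,32,-20],[118,36,-28]],"yaw":[0,0,0,0,0],"gripper":[0,0,0,0,0]}' 20
python3 -m creep '{"translation":[[8,-2,-5],[12,-3,-10],[12,-3,-15],[12,-3,-15],[12,-3,-15]],"yaw":[0,0,0,0,0],"gripper":[0,0,0,0,0]}' 20
python3 - <<'E'
from h import *
o=ctrl.get_obs();print(o['ee_pos'],o['eef_rot'],o['qpos'],o['force'])
X=np.array([np.cos(-.103),np.sin(-.103)]); Y=np.array([-X[1],X[0]]); h=np.array([.6884,-.3707])
y=o['eef_rot'][2]; j=np.array([np.sin(y),-np.cos(y)])
for k in(.047,.0595):
    f=o['ee_pos'][:2]+j*k-h; print('far finger a,b',f@X*1000,f@Y*1000)
E
```

```text
time_s: 49.47
ee_pos: [0.7664, -0.2445, 0.2567]
eef_rot: [3.127, -0.041, 1.283]
force: [-0.9, -0.9, 0.4]
grip_width: 0.0938
time_s: 49.88
ee_pos: [0.7781, -0.2474, 0.2414]
eef_rot: [3.128, -0.041, 1.283]
force: [0.5, 0.5, 1.0]
grip_width: 0.0942
[ 0.77806211 -0.24742739  0.24140948] [ 3.12752524 -0.04080896  1.2829022 ] [-0.36562329  1.04468971  0.30420818  0.04272154  1.78164137 -0.06826883] [0.50287688 0.50353147 0.98357274]
far finger a,b 122.71119961266044 123.197566965441
far finger a,b 134.99814610537894 120.89953609422238
```

```bash
python3 -m creep '{"translation":[[0,0,-15],[0,0,-30],[0,0,-36],[-10,1,-36],[-18,2,-36]],"yaw":[0,0,0,0,0],"gripper":[0,0,0,0,0]}' 20
python3 -m creep '{"translation":[[-12,1,1],[-24,2,3],[-36,4,5],[-48,5,7],[-60,6,9]],"yaw":[0,0,0,0,0],"gripper":[0,0,0,0,0]}' 20
python3 - <<'E'
from h import *
shot('side','s20'); o=ctrl.get_obs()
X=np.array([np.cos(-.103),np.sin(-.103)]); Y=np.array([-X[1],X[0]]); h=np.array([.6884,-.3707])
W,p,d=world('s20'); a=(W[...,:2]-h)@X*1000; b=(W[...,:2]-h)@Y*1000; z=W[...,2]*1000
m=(d>0)&(a>-60)&(a<130)&(b>-120)&(b<0)&(z>90)&(z<260); print(m.sum(),'tip z',np.percentile(z[m],98),'slope',np.polyfit(z[m],a[m],1))
y=o['eef_rot'][2]; f=o['ee_pos'][:2]+np.array([np.sin(y),-np.cos(y)])*.047-h; print('F',f@X*1000,f@Y*1000,o['ee_pos'][2]*1000-19)
E
```

```text
time_s: 50.3
ee_pos: [0.7594, -0.2454, 0.2054]
eef_rot: [3.128, -0.041, 1.283]
force: [1.0, 0.3, 0.4]
grip_width: 0.0943
time_s: 50.72
ee_pos: [0.6989, -0.2393, 0.2164]
eef_rot: [3.125, -0.041, 1.283]
force: [2.2, -0.6, 1.6]
grip_width: 0.0942
2332 tip z 236.7565953623426 slope [  0.19984863 -11.40325723]
F 42.038797313795904 122.79775021733899 198.22258323506767
```

```bash
python3 -m creep '{"translation":[[-12,1,1],[-24,2,3],[-36,4,5],[-48,5,5],[-60,6,4]],"yaw":[0,0,0,0,0],"gripper":[0,0,0,0,0]}' 20
python3 -m creep '{"translation":[[-10,1,-1],[-20,2,-3],[-29,3,-5],[-38,4,-9],[-47,5,-13]],"yaw":[0,0,0,0,0],"gripper":[0,0,0,0,0]}' 20
python3 -m creep '{"translation":[[-9,1,-4],[-18,2,-8],[-27,3,-14],[-36,4,-20],[-45,5,-27]],"yaw":[0,0,0,0,0],"gripper":[0,0,0,0,0]}' 20
python3 - <<'E'
from h import *
shot('side','s21'); o=ctrl.get_obs()
X=np.array([np.cos(-.103),np.sin(-.103)]); Y=np.array([-X[1],X[0]]); h=np.array([.6884,-.3707])
W,p,d=world('s21'); a=(W[...,:2]-h)@X*1000; b=(W[...,:2]-h)@Y*1000; z=W[...,2]*1000
m=(d>0)&(a>-180)&(a<0)&(b>-120)&(b<0)&(z>75)&(z<260); print(m.sum(),'tip z',np.percentile(z[m],98),'theta',np.arctan2(np.median(z[m])-56,-np.median(a[m])))
y=o['eef_rot'][2]; f=o['ee_pos'][:2]+np.array([np.sin(y),-np.cos(y)])*.047-h; print('F',f@X*1000,f@Y*1000,o['ee_pos'][2]*1000-19)
E
```

```text
time_s: 51.18
ee_pos: [0.6376, -0.2334, 0.2224]
eef_rot: [3.123, -0.041, 1.283]
force: [2.5, 0.9, 0.1]
grip_width: 0.0939
time_s: 51.6
ee_pos: [0.5906, -0.2286, 0.2105]
eef_rot: [3.121, -0.04, 1.283]
force: [-0.2, 0.1, 1.4]
grip_width: 0.094
time_s: 52.02
ee_pos: [0.5457, -0.2238, 0.1844]
eef_rot: [3.119, -0.04, 1.283]
force: [1.3, -0.3, 0.2]
grip_width: 0.094
2190 tip z 183.86264161925078 theta 0.8144692449328169
F -112.38582725081064 122.97511791545192 163.9011075665741
```

```bash
python3 -m creep '{"translation":[[-6,1,-10],[-12,1,-21],[-18,2,-33],[-23,2,-45],[-28,3,-56]],"yaw":[0,0,0,0,0],"gripper":[0,0,0,0,0]}' 20
python3 -m creep '{"translation":[[-3,0,-9],[-5,0,-18],[-7,1,-27],[-8,1,-33],[-9,1,-38]],"yaw":[0,0,0,0,0],"gripper":[0,0,0,0,0]}' 20
```

```text
time_s: 52.48
ee_pos: [0.5165, -0.2207, 0.1272]
eef_rot: [3.121, -0.04, 1.282]
force: [1.5, -0.2, 1.6]
grip_width: 0.0938
time_s: 52.9
ee_pos: [0.5076, -0.2197, 0.0887]
eef_rot: [3.121, -0.04, 1.282]
force: [0.4, -0.8, -0.1]
grip_width: 0.0941
```

```bash
python3 -m creep '{"translation":[[0,0,-1],[0,0,-2],[0,0,-3],[0,0,-4],[0,0,-5]],"yaw":[0,0,0,0,0],"gripper":[0,0,0,0,0]}' 20
python3 -m creep '{"translation":[[0,0,-1],[0,0,-2],[0,0,-2],[0,0,-2],[0,0,-2]],"yaw":[0,0,0,0,0],"gripper":[0,0,0,0,0]}' 20
```

```text
time_s: 53.32
ee_pos: [0.5077, -0.2198, 0.0839]
eef_rot: [3.12, -0.04, 1.282]
force: [0.0, -1.0, 0.4]
grip_width: 0.0939
time_s: 53.73
ee_pos: [0.5079, -0.2199, 0.0822]
eef_rot: [3.12, -0.04, 1.282]
force: [-1.4, 1.1, 4.2]
grip_width: 0.0939
```

```bash
python3 -m creep '{"translation":[[0,0,-1],[0,0,-2],[0,0,-2],[0,0,-2],[0,0,-2]],"yaw":[0,0,0,0,0],"gripper":[0,0,0,0,0]}' 20
python3 -m creep '{"translation":[[0,0,0],[0,0,0],[0,0,-1],[0,0,-1],[0,0,-1]],"yaw":[0,0,0,0,0],"gripper":[0,0,0,0,0]}' 20
```

```text
time_s: 54.15
ee_pos: [0.5081, -0.2199, 0.0816]
eef_rot: [3.119, -0.04, 1.282]
force: [-8.7, 3.5, 18.5]
grip_width: 0.0936
time_s: 54.57
ee_pos: [0.5084, -0.2201, 0.0816]
eef_rot: [3.118, -0.04, 1.283]
force: [-6.0, 2.9, 15.5]
grip_width: 0.0937
```

The force rises with no more travel, so the lid is seated. I lift off, move clear and run the final checks.

```bash
python3 -m creep '{"translation":[[0,0,10],[0,0,40],[0,0,80],[0,0,120],[0,0,160]],"yaw":[0,0,0,0,0],"gripper":[0,0,0,0,0]}' 20
python3 -m creep '{"translation":[[-30,25,10],[-60,50,15],[-90,75,20],[-120,100,20],[-150,125,20]],"yaw":[0,0,0,0,0],"gripper":[0,0,0,0,0]}' 20
python3 -m creep '{"translation":[[0,0,0],[0,0,0],[0,0,0],[0,0,0],[0,0,0]],"yaw":[0,0,0,0,0],"gripper":[0,0,0,0,0]}' 20
python3 - <<'E'
from h import *
print(ctrl.get_obs()['ee_pos'])
shot('side','s23'); shot('scene','s23b')
X=np.array([np.cos(-.103),np.sin(-.103)]); Y=np.array([-X[1],X[0]]); h=np.array([.6884,-.3707])
th=.0815; X2=np.array([np.cos(th),np.sin(th)]); Y2=np.array([-X2[1],X2[0]])
for f in('s23','s23b'):
    W,p,d=world(f); a=(W[...,:2]-h)@X*1000; b=(W[...,:2]-h)@Y*1000; z=W[...,2]*1000
    for lo,hi in((-180,-140),(-110,-70),(-50,-10)):
        m=(d>0)&(a>lo)&(a<hi)&(abs(b+20)<25); print(f,'lid z',lo,np.median(z[m]).round(1) if m.any() else '')
    u=W[...,:2]@X2*1000-648.5; v=W[...,:2]@Y2*1000-116.5
    m=(d>0)&(abs(u)<55)&(v>75)&(v<110); print('deck z',np.median(z[m]).round(1))
    m=(d>0)&(u>-60)&(u<60)&(v>-226)&(v<62)&(z>70)&(z<90)
    n,l,s,c=cv2.connectedComponentsWithStats(m.astype(np.uint8))
    for i in range(1,n):
        if s[i,4]>40: print('flask',u[l==i].mean().round(),v[l==i].mean().round(),z[l==i].mean().round(1))
    m=(d>0)&(u>-102)&(u<-50)&(v>155)&(v<200)&(z>90)&(z<170); print('pawl pts',m.sum(),np.percentile(z[m],[5,95]).round() if m.any() else '')
# bystanders: colour change before/after in side view
x=cv2.absdiff(cv2.imread('pics/side0.png'),cv2.imread('pics/s23.png')).max(-1)>40
n,l,s,c=cv2.connectedComponentsWithStats(cv2.morphologyEx(x.astype(np.uint8),cv2.MORPH_OPEN,np.ones((3,3)))); print([s[i].tolist() for i in range(1,n) if s[i,4]>30])
E
```

```text
time_s: 54.98
ee_pos: [0.508, -0.2199, 0.2435]
eef_rot: [3.118, -0.04, 1.283]
force: [0.5, -0.4, 0.2]
grip_width: 0.0939
time_s: 55.4
ee_pos: [0.3565, -0.0939, 0.2634]
eef_rot: [3.118, -0.04, 1.282]
force: [-0.4, 0.1, 1.0]
grip_width: 0.094
time_s: 55.82
ee_pos: [0.357, -0.0944, 0.2631]
eef_rot: [3.119, -0.04, 1.282]
force: [0.6, 0.0, -0.5]
grip_width: 0.094
[ 0.35701722 -0.09441068  0.26305164]
s23 lid z -180 63.3
s23 lid z -110 65.6
s23 lid z -50 64.7
deck z 50.2
flask -10.0 33.0 75.1
flask -13.0 -38.0 75.1
flask -12.0 -110.0 75.2
flask -10.0 -181.0 75.3
pawl pts 117 [108. 149.]
s23b lid z -180 61.1
s23b lid z -110 62.6
s23b lid z -50 63.0
deck z 47.3
flask -6.0 -180.0 73.6
flask -6.0 -109.0 73.4
flask -10.0 -37.0 73.4
flask -5.0 35.0 73.3
pawl pts 117 [110. 146.]
[[80, 9, 86, 65, 3224], [158, 55, 11, 16, 126], [0, 72, 284, 174, 20446], [163, 77, 9, 11, 84], [295, 107, 9, 29, 222], [313, 134, 65, 89, 1573], [277, 141, 13, 8, 78], [292, 148, 20, 13, 185], [277, 151, 15, 11, 134], [301, 162, 14, 5, 50], [289, 172, 22, 20, 241], [289, 196, 18, 15, 195], [129, 202, 22, 45, 703], [222, 212, 5, 10, 45], [322, 212, 36, 20, 230], [248, 218, 32, 18, 360], [332, 235, 19, 7, 67], [256, 243, 33, 18, 408], [49, 245, 28, 25, 478], [267, 271, 36, 23, 513], [330, 369, 6, 17, 74]]
```

```bash
python3 -c "
from station import ctrl; print(ctrl.hand_in())"
```

```text
the job is handed in; nothing more can be done
None
```

The job is done and handed in at about 56 s of the 210 s allowed.

I flipped the latch open and pushed the lid to its stop. All four flasks went flat onto the deck at about 12 N grip. With the rod I flicked the pawl back and pressed the deck down by its front pad, then laid the rod on both its saddles and shut the lid.

**Last checks:**
- **Deck and flasks:** the deck floor read 47–50 mm above the bench, which is fully down. The four flask tops were level at 73–75 mm, in their slots.
- **Pawl:** it still stands thrown back; it measured about 1.1 rad just after the flick.
- **Lid:** its top read 61–66 mm and level; shut should be 64 mm.
- **Other bench things:** a before-and-after comparison of the side view showed no change at the marker or tip box. The arm hid part of that view in one or both pictures, so it says less about the things behind it.

**What did not go cleanly:**
- The wrist force peaked briefly at about 57 N against the lid's stop and at about 72 N or a little more on setting the rod down. The last reading was 120 N or less throughout. Both came through the fingers or the held rod, and I eased off each time.
- The last checks, from setting the rod down onward, were by depth numbers only, because I had used all 16 picture views.
- The rod could not be seen after the lid closed; the last picture with the lid open showed it lying on both saddles.

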